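Index the engraving turntable four clicks

ROBOT

A 7-joint arm with a two-finger parallel gripper is mounted at the origin on a cart in front of the work surface, level with it; the furniture and walls round the work are solid. World frame = base frame: x ahead of the robot, y to its left, z up, the work surface at z = 0. Lengths are in m, angles in rad, forces in N, time in s.
With the tool pointing down it reaches from about 0.4 to 0.875 m from the base axis. Payload 6.5 kg.
Tool frame: the origin (TCP) lies midway between the tips of the shut fingers; the grasp point (between the pads) lies 19 mm behind it; z points along the fingers, y is the direction in which the jaws open and shut (so a half turn about z gives the same grasp; the last joint's range is limited). The gripper opens to 85 mm and grips with 20 to 120 N. Pads are 22 mm wide; open, the fingers measure 114 mm over their backs; the gripper's body (76 mm by 85 mm) begins 54 mm behind the grasp point. The pads swing forward as they close: fully open they stand 13 mm farther back than shut.
Start: joints at [1.213, 0.536, -0.004, 1.538, 0.003, 1.067, -0.071], TCP at [0.187, -0.623, 0.231] pointing down, gripper open.
Joint ranges: [-2.7, 2.7], [-0.37, 2.16], [-1.27, 1.26], [0.24, 2.4], [-1.31, 4.45], [0.19, 1.91], [-2.76, 2.76]. Speed limits (rad/s): [2.39, 2.39, 3.14, 3.14, 3.14, 3.14, 3.14].

INTERFACE

Orientations are given as a 3x3 rotation matrix whose columns are the frame's x, y, z axes.
In Python, from station import env gives the robot as it stands. The module is installed in compiled form; this text tells all that it offers.
- The arm moves only by the tool send_rows, never from a script. Its argument "commands" is a list of rows, each a list of 7 numbers: the shift along the tool's x, y, z in units of 20 cm (1.0 is 20 cm), then the turn, a rotation vector about the tool's x, y, z in units of 30 degrees (1.0 is 30 degrees), then the finger opening in mm, from 0 to 85.4. In form: [[x, y, z, wx, wy, wz, jaw], ...]. A call has exactly 8 rows; each row is the pose to reach, as a shift and turn from the pose measured when the call began, along the tool's axes at that moment; what a row does not reach only later rows make up. A row lasts 1/12 s, in which the tool goes at most 41.7 mm and 7.16 degrees, less where a joint would pass 70% of its speed; a pose out of reach is approached as far as the arm can. A call with a number of a shift or a turn outside -1 to 1 is refused whole. A call with a gripper value outside its range is refused whole. The fingers move at their own pace and stop on an object; "squeeze" is the grip in N (left out, the last holds). Time passes only in rows, so rows that repeat a pose let the fingers close, or fill a call up. It gives the time, the measured TCP pose, the force and the opening at its end, in the units of the state.
- env.get_obs(): the state, without advancing time (a new reading comes with each control period).
- env.get_image(name): name is "scene" or "top" or "wrist"; returns a dict with "color" (384x512x3 uint8, red, green, blue), "fx", "fy", "cx", "cy" (pixels), "position" and "rotation" of the camera in the world. Camera axes: x right, y down, z forward; pixel columns grow to the right and rows downward; lengths in m; the calibration is good to about 2 mm. A picture is of the moment at which its call begins. There is no depth.
- env.job_done(): hands the job in, once; it reports no verdict.
The state is a dict: "time": time; "joints": joint angles; "dq": joint speeds; "tau": joint torques, N m; "position": TCP position; "tcp_rot": TCP orientation; "contact_force": force on the tool from outside, world axes, zero at the start; "torque": the same for the moment, N m; "opening": finger opening in m.
Only numpy, scipy, OpenCV 4.12 (cv2) and the standard library are available. Lean on these libraries where they do the work, as an engineer would, in place of code of your own. Each camera call takes 0.05 s, during which the arm holds its last target.

TASK

Turn the click-stop engraving turntable exactly four clicks (a quarter turn) clockwise (seen from above) by pushing its upright brass post with a fingertip, letting the plate drop into each stop on the way; count the clicks, and do not go past the fourth or turn it the other way. Push only: do not pinch the post, and leave the pitch ball in its cup and everything else on the bench alone. Finish with the plate at rest in the fourth stop and the finger clear of it.

Things in the scene. Friction and masses are not known exactly. Their poses are not given: they have to be found in the camera images.
- turntable: Fixed base of a small click-stop turntable: round grey foot, 112 mm across, fixed on a thin wooden board. Origin: centre of its underside (z = 6 mm), on the vertical turning axis. On it turns an aluminium plate, 102 mm across, top at z = 42 mm, with 16 black rim lines, one per stop. A fixed red pointer (top at z = 40 mm) stands 58 mm from the axis, at the start opposite the post.
- dial (a joint): Angle of plate and post, rad: 0 at the start (in a stop), growing CLOCKWISE seen from above; turns either way. Spring stops every 0.3927 rad (22.5 degrees). Leaving a stop takes up to about 4 N at the post; half way to the next stop the resistance vanishes and the plate snaps ahead of the finger into that stop (click) and stays there when let go.
- post_top (a point): Centre of the top of the brass finger post: upright round pin, 12 mm in diameter, fixed on the plate 40 mm from the axis, rising from the plate to z = 126 mm; it travels round with the plate. Pushed sideways near its top; above z = 86 mm nothing else stands in the finger's way round the axis.
- pitch_ball: Black ball of engraver's pitch, 39 mm across, loose in a round steel cup (49 mm outside, 10 mm high) at the middle of the plate; origin under its centre, at z = 44 mm; its top is at z = 81 mm. It rides round with the plate.
- dial_center (a point): Point on the turning axis at the floor of the cup, z = 44 mm. To the right of the turntable a slim lamp stand and the lamp's arms lean over the bench (over y = 0.05 to 0.15 m, x = 0.42 to 0.54 m they rise from z = 0.3 to 0.75 m, then slope down further right): come from the left and keep the tool low, fingertips below about z = 0.15 m, so that the wrist stays under and clear of them.
- yellow_jar: Bystander, loose on the bench: small round jar, yellow with a white lid, 35 mm across, 30 mm high. Origin: centre of its underside.
- charcoal_block: Bystander, loose on the bench: black soldering block, 110x68x30 mm. Origin: centre of its underside.
- marker_pen: Bystander, loose on the bench: black marker pen with a blue cap, 12 mm thick, 134 mm long, lying flat. Origin: centre of its underside.
- wax_blue: Bystander, loose on the bench: blue block of carving wax, 56x34x18 mm. Origin: centre of its underside.
Not all that is in view belongs to the job. What is shaped like the pitch_ball but blue is not meant.

How it is judged:
By the outcome, as a careful person would: the job done as asked, in the order asked, and still so for the second after the job is handed in, with the robot touching nothing.
It also fails if it takes over 51 s, if anything falls off the work surface, if the arm or the gripper's body presses on something with over 40 N, if the wrist force passes 120 N, or if a joint passes its speed limit or range.

## Working session

There is one attempt and no reset: what is moved stays moved. The work goes in short steps, Python scripts to look and compute and a tool call to move; the robot and the scene stay as the last step left them, time stands still between calls to the robot, and variables do not carry over. Pictures are saved under pics/ and viewed, and the job is handed in when it is done.

Besides the shell and the picture viewer there is one more tool, called after "Emit:" in YAML: its name, and indented under it one key for each argument. send_rows: Moves the arm, as the interface text tells. Shifts and turns lie within -1 to 1; 1 stands for 20 cm of shift or 30 degrees of turn. Its arguments: {"type":"object","properties":{"commands":{"type":"array"},"squeeze":{"type":"number"}},"required":["commands"]}

```bash
mkdir -p pics; python3 - <<'E'
from station import env
import cv2
o=env.get_obs()
for k in o: print(k,o[k])
for n in ["scene","top","wrist"]:
    i=env.get_image(n); cv2.imwrite(f"pics/{n}0.png",i["color"][:,:,::-1])
    print(n,i["fx"],i["fy"],i["cx"],i["cy"],i["position"],i["rotation"])
E
```

```text
time 0.0
joints [ 1.21278348  0.53716721 -0.00446125  1.53886518  0.00253819  1.06733683
 -0.07119662]
dq [-8.72081595e-04  4.07895858e-04 -1.12043180e-03 -1.12907419e-03
 -2.85825072e-05  4.52744746e-05  7.30863414e-04]
tau [ 2.54472534e-04 -5.83404315e+01  1.04826350e+00 -2.59105897e+01
  1.22509259e-02  9.50420334e-03 -1.09531814e-05]
position [ 0.18682507 -0.6219006   0.2304153 ]
tcp_rot [[ 9.57705224e-01  2.87750546e-01 -5.71153577e-04]
 [ 2.87751106e-01 -9.57703758e-01  1.67725384e-03]
 [-6.43652179e-05 -1.77066484e-03 -9.99998430e-01]]
contact_force [ 0.2615725   0.92418119 -0.39243665]
torque [-0.00925729 -0.00965576 -0.01452486]
opening 0.08529689999523125
scene 474.66520248868005 474.66520248868005 249.314463512001 187.49338650845363 [0.25536248 0.82711966 0.81523796] [[-0.83034846 -0.38548942  0.40239203]
 [-0.55699229  0.55243304 -0.62014298]
 [ 0.0167639  -0.73906403 -0.67342656]]
top 388.85198237779326 388.85198237779326 247.53277053672443 178.65486134968637 [0.54106297 0.13348398 1.10051773] [[ 0.01000079 -0.99178366  0.1275349 ]
 [-0.99993673 -0.00926208  0.00638392]
 [-0.00515023 -0.12759068 -0.99181354]]
wrist 301.75834637377 301.75834637377 256.29776193154544 185.68311861433406 [ 0.26377469 -0.59956878  0.37253402] [[ 2.89045357e-01 -9.07580483e-01 -3.04549581e-01]
 [-9.57315246e-01 -2.74211051e-01 -9.14101716e-02]
 [-5.48772943e-04  3.17971643e-01 -9.48100065e-01]]
```

View pics/scene0.png

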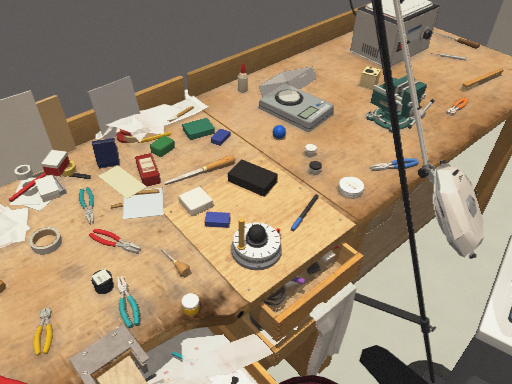

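View pics/top0.png

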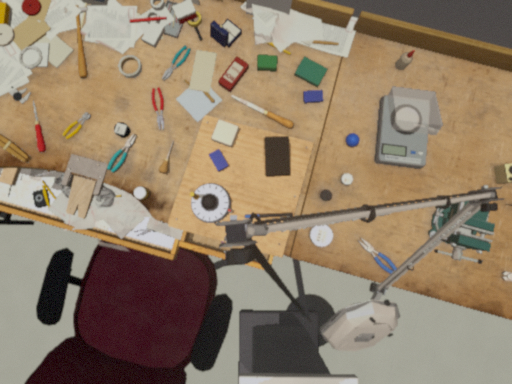

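View pics/wrist0.png

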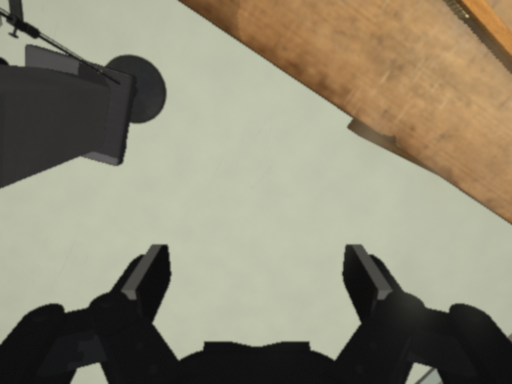

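```bash
cat > h.py <<'E'
from station import env
import cv2, numpy as np
import json
def cam(n,save=None):
    i=env.get_image(n)
    if save: cv2.imwrite(save,i["color"][:,:,::-1])
    return i
def proj(i,p):
    R=np.array(i["rotation"]);c=R.T@(np.array(p)-i["position"])
    return [round(float(i["cx"]+i["fx"]*c[0]/c[2]),1),round(float(i["cy"]+i["fy"]*c[1]/c[2]),1)]
def ray(i,uv):
    d=np.array(i["rotation"])@np.array([(uv[0]-i["cx"])/i["fx"],(uv[1]-i["cy"])/i["fy"],1]);return np.array(i["position"]),d/np.linalg.norm(d)
def atz(i,uv,z):
    p,d=ray(i,uv);return p+d*(z-p[2])/d[2]
def tri(i,u,j,v):
    p,d=ray(i,u);q,e=ray(j,v)
    s=np.linalg.lstsq(np.stack([d,-e],1),q-p,rcond=None)[0]
    a=p+d*s[0];b=q+e*s[1];return (a+b)/2,np.linalg.norm(a-b)
def crop(i,x0,y0,x1,y1,k,f):
    c=i["color"][y0:y1,x0:x1,::-1];cv2.imwrite(f,cv2.resize(c,None,fx=k,fy=k,interpolation=cv2.INTER_CUBIC))
E
python3 - <<'E'
from h import *
np.set_printoptions(precision=3,suppress=True)
s=cam("scene");t=cam("top")
print(proj(s,[0,0,0]),proj(t,[0,0,0]))
print("head",tri(s,(458,222),t,(360,325)),"joint",tri(s,(427,172),t,(378,292)))
print("tt",atz(t,(211,202),.042),atz(s,(256,240),.042))
for p in [(.42,.05,.3),(.48,.1,.3),(.54,.15,.3),(.48,.1,.75),(.48,.1,.5)]: print(p,proj(s,p),proj(t,p))
crop(s,190,190,340,290,5,"pics/s_tt.png");crop(t,160,150,260,250,6,"pics/t_tt.png");crop(t,200,170,512,384,2.5,"pics/t_lamp.png");crop(s,340,0,512,384,1.55,"pics/s_lamp.png")
E
```

```text
[575.5, 308.3] [298.4, 436.8]
head (array([ 0.267, -0.189, -0.072]), np.float64(0.0009325107862928228)) joint (array([ 0.38 , -0.21 ,  0.029]), np.float64(0.0066266564345774485))
tt [0.612 0.239 0.042] [0.612 0.247 0.042]
(0.42, 0.05, 0.3) [401.8, 128.1] [290.7, 290.1]
(0.48, 0.1, 0.3) [361.4, 130.1] [265.8, 259.3]
(0.54, 0.15, 0.3) [320.5, 132.0] [241.5, 229.1]
(0.48, 0.1, 0.75) [425.6, -169.4] [287.2, 299.5]
(0.48, 0.1, 0.5) [383.6, 26.7] [271.3, 269.6]
```

View pics/s_lamp.png

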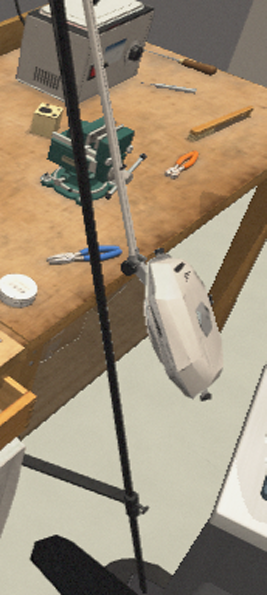

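View pics/t_lamp.png

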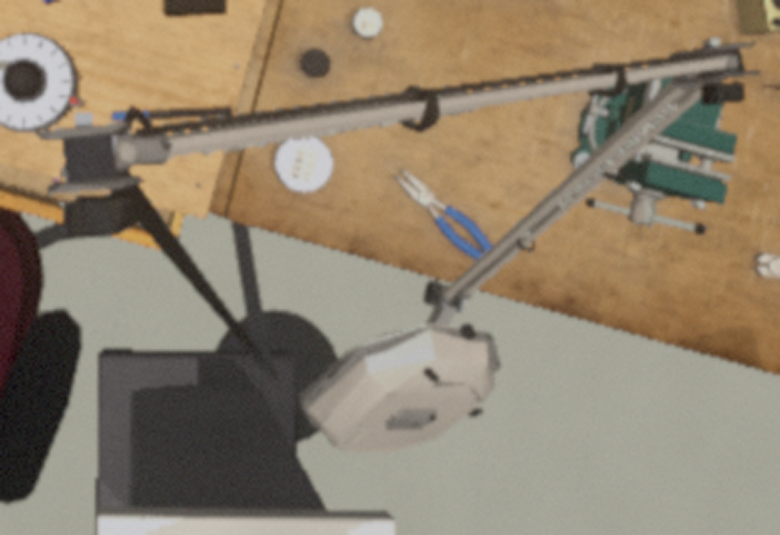

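View pics/s_tt.png

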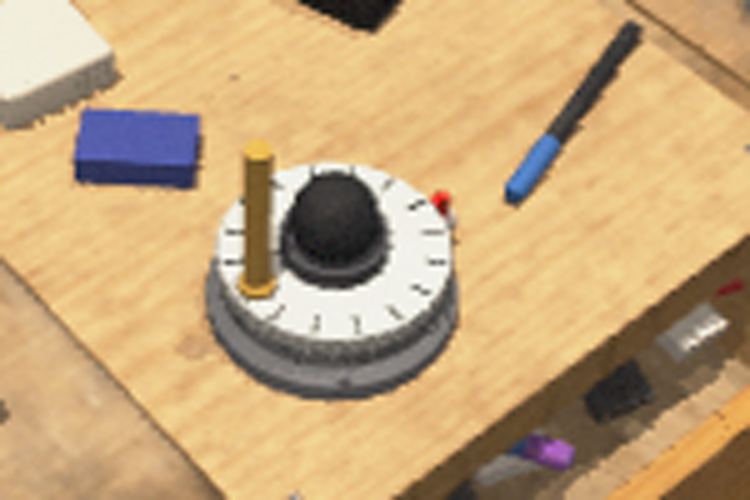

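View pics/t_tt.png

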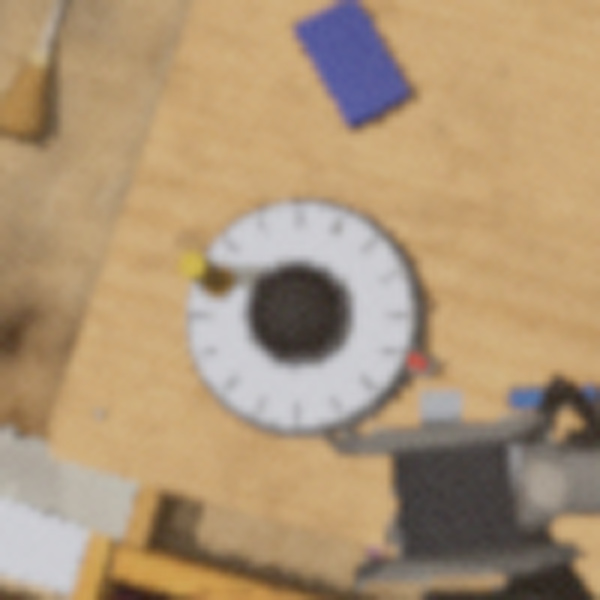

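```bash
python3 - <<'E'
from h import *
np.set_printoptions(precision=3,suppress=True)
s=cam("scene");t=cam("top")
def pts(ls,lt,zs):
    # scene line plane ∩ rays of top pixels
    p,a=ray(s,ls[0]);_,b=ray(s,ls[1]);n=np.cross(a,b)
    for uv in lt:
        q,e=ray(t,uv); print(uv,q+e*((p-q)@n)/(e@n))
print("pole");pts([(375,0),(430,370)],[(256,250),(268,268),(280,288),(300,318),(330,365)],0)
print("lower arm");pts([(427,172),(394,0)],[(378,292),(410,260),(440,230),(480,205)],0)
print("post",tri(s,(241.8,219.6),t,(192,194.2)))
c=(211,202)
print("ctr rim top img",atz(t,(160+303/6,150+316/6),.042)," scene",atz(s,(190+333/5,190+254/5),.042))
print("ball", tri(s,(190+335/5,190+212/5),t,(160+301/6,150+313/6)))
print("pointer",tri(s,(190+441/5,190+203/5),t,(160+416/6,150+362/6)))
E
```

```text
pole
(256, 250) [0.514 0.125 0.601]
(268, 268) [0.481 0.104 0.487]
(280, 288) [0.422 0.071 0.291]
(300, 318) [ 0.198 -0.066 -0.473]
(330, 365) [1.752 0.87  4.793]
lower arm
(378, 292) [ 0.369 -0.228 -0.022]
(410, 260) [ 0.475 -0.226  0.214]
(440, 230) [ 0.542 -0.224  0.362]
(480, 205) [ 0.587 -0.275  0.407]
post (array([0.626, 0.279, 0.125]), np.float64(0.0011826255908877154))
ctr rim top img [0.61  0.241 0.042]  scene [0.61  0.248 0.042]
ball (array([0.612, 0.24 , 0.06 ]), np.float64(0.0033468071235491876))
pointer (array([0.59 , 0.189, 0.034]), np.float64(0.0002468601353601616))
```

```bash
cat >> h.py <<'E'
from scipy.spatial.transform import Rotation as Ro
def Rdown(theta_deg,tilt=0):
    """tool y radial at yaw theta, tool z down; tilt: lean body towards tool +x"""
    th=np.radians(theta_deg)
    y=np.array([np.cos(th),np.sin(th),0]);z=np.array([0,0,-1.]);x=np.cross(y,z)
    R=Ro.from_matrix(np.stack([x,y,z],1))
    return R*Ro.from_rotvec([0,np.radians(-tilt),0])
def cyl(r,th,z): return np.array([r*np.cos(np.radians(th)),r*np.sin(np.radians(th)),z])
def rows(tg,jaw,nd=2):
    o=env.get_obs();p0=np.array(o["position"]);R0=np.array(o["tcp_rot"])
    out=[]
    for p,R in tg:
        d=R0.T@(np.array(p)-p0)/.2; w=(Ro.from_matrix(R0.T)*R).as_rotvec()/np.radians(30)
        out.append([round(float(v),nd)+0.0 for v in np.r_[d,w]]+[jaw])
    print(json.dumps(out))
def st():
    o=env.get_obs();np.set_printoptions(precision=3,suppress=True)
    print(round(o["time"],2),"q",np.array(o["joints"]),"p",np.array(o["position"]),"F",np.array(o["contact_force"]),"open",round(o["opening"],4))
E
python3 - <<'E'
from h import *
st()
print(Rdown(-73,10).as_matrix())
# -> retract: r .65->.46, z .23->.33 , slight yaw
rows([(cyl(.65-.19*k/7,-73.3+10*k/7,.23+.12*k/7),Rdown(-73.3+10*k/7)) for k in [1,2,3,4,5,6,7,7]],0)
E
```

```text
0.35 q [ 1.213  0.537 -0.004  1.538  0.003  1.067 -0.071] p [ 0.187 -0.622  0.231] F [ 0.597 -0.472  1.108] open 0.0855
[[ 0.942  0.292 -0.166]
 [ 0.288 -0.956 -0.051]
 [-0.174  0.    -0.985]]
[[0.08, -0.14, -0.08, 0.0, 0.0, -0.05, 0], [0.15, -0.27, -0.17, 0.0, 0.0, -0.09, 0], [0.21, -0.41, -0.25, 0.0, 0.0, -0.14, 0], [0.27, -0.56, -0.34, 0.0, 0.0, -0.19, 0], [0.32, -0.7, -0.42, 0.0, 0.0, -0.24, 0], [0.36, -0.84, -0.51, 0.0, 0.0, -0.29, 0], [0.4, -0.98, -0.59, 0.0, 0.0, -0.33, 0], [0.4, -0.98, -0.59, 0.0, 0.0, -0.33, 0]]
```

Emit:
send_rows:
  commands:
    - [0.08,-0.14,-0.08,0.0,0.0,-0.05,0]
    - [0.15,-0.27,-0.17,0.0,0.0,-0.09,0]
    - [0.21,-0.41,-0.25,0.0,0.0,-0.14,0]
    - [0.27,-0.56,-0.34,0.0,0.0,-0.19,0]
    - [0.32,-0.7,-0.42,0.0,0.0,-0.24,0]
    - [0.36,-0.84,-0.51,0.0,0.0,-0.29,0]
    - [0.4,-0.98,-0.59,0.0,0.0,-0.33,0]
    - [0.4,-0.98,-0.59,0.0,0.0,-0.33,0]

```text
time: 1.02
position: [0.2085, -0.4084, 0.3525]
tcp_rot: [[0.892, 0.452, 0.002], [0.452, -0.892, -0.002], [0.001, 0.003, -1.0]]
contact_force: [-0.1, -0.6, 0.2]
opening: 0.0003
```

```bash
python3 - <<'E'
from h import *
st()
rows([(cyl(.45-.07*k/7,-63+22*k/7,.35+.06*k/7),Rdown(-63+22*k/7)) for k in [1,2,3,4,5,6,7,7]],0)
E
```

```text
1.02 q [ 1.097  0.084 -0.103  1.861  0.009  1.193 -0.11 ] p [ 0.209 -0.408  0.352] F [-0.129 -0.602  0.181] open 0.0003
[[0.12, -0.1, -0.03, 0.01, 0.0, -0.11, 0], [0.23, -0.16, -0.07, 0.01, 0.0, -0.21, 0], [0.34, -0.22, -0.12, 0.01, 0.0, -0.32, 0], [0.44, -0.29, -0.16, 0.01, 0.0, -0.42, 0], [0.54, -0.37, -0.2, 0.01, 0.0, -0.53, 0], [0.63, -0.45, -0.25, 0.01, 0.0, -0.63, 0], [0.71, -0.53, -0.29, 0.01, 0.0, -0.74, 0], [0.71, -0.53, -0.29, 0.01, 0.0, -0.74, 0]]
```

Emit:
send_rows:
  commands:
    - [0.12,-0.1,-0.03,0.01,0.0,-0.11,0]
    - [0.23,-0.16,-0.07,0.01,0.0,-0.21,0]
    - [0.34,-0.22,-0.12,0.01,0.0,-0.32,0]
    - [0.44,-0.29,-0.16,0.01,0.0,-0.42,0]
    - [0.54,-0.37,-0.2,0.01,0.0,-0.53,0]
    - [0.63,-0.45,-0.25,0.01,0.0,-0.63,0]
    - [0.71,-0.53,-0.29,0.01,0.0,-0.74,0]
    - [0.71,-0.53,-0.29,0.01,0.0,-0.74,0]

```text
time: 1.68
position: [0.2894, -0.2462, 0.412]
tcp_rot: [[0.648, 0.762, 0.002], [0.762, -0.648, 0.0], [0.001, 0.001, -1.0]]
contact_force: [0.5, 0.3, -0.4]
opening: -0.0001
```

```bash
python3 - <<'E'
from h import *
st()
rows([(cyl(.38,-41+28*k/7,.41),Rdown(-41+28*k/7)) for k in [1,2,3,4,5,6,7,7]],0)
s=cam("scene","pics/s1.png");t=cam("top","pics/t1.png")
cv2.imwrite("pics/st1.png",np.vstack([s["color"],t["color"]])[:,:,::-1][::1,::1])
E
```

```text
1.68 q [ 0.915 -0.101 -0.295  1.901 -0.032  1.336 -0.076] p [ 0.289 -0.246  0.412] F [ 0.453  0.316 -0.356] open -0.0001
[[0.11, 0.0, 0.01, 0.0, 0.0, -0.11, 0], [0.24, -0.02, 0.01, 0.0, 0.0, -0.25, 0], [0.38, -0.04, 0.01, 0.0, 0.0, -0.38, 0], [0.5, -0.07, 0.01, 0.0, 0.0, -0.51, 0], [0.63, -0.11, 0.01, 0.0, 0.0, -0.65, 0], [0.75, -0.16, 0.01, 0.0, 0.0, -0.78, 0], [0.87, -0.21, 0.01, 0.0, 0.0, -0.91, 0], [0.87, -0.21, 0.01, 0.0, 0.0, -0.91, 0]]
```

View pics/t1.png

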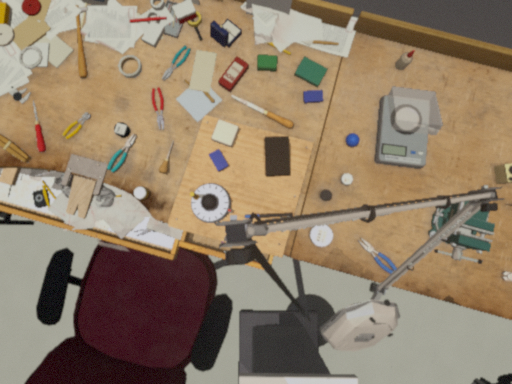

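View pics/s1.png

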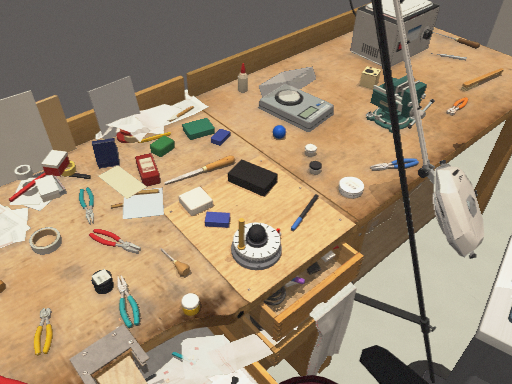

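Emit:
send_rows:
  commands:
    - [0.11,0.0,0.01,0.0,0.0,-0.11,0]
    - [0.24,-0.02,0.01,0.0,0.0,-0.25,0]
    - [0.38,-0.04,0.01,0.0,0.0,-0.38,0]
    - [0.5,-0.07,0.01,0.0,0.0,-0.51,0]
    - [0.63,-0.11,0.01,0.0,0.0,-0.65,0]
    - [0.75,-0.16,0.01,0.0,0.0,-0.78,0]
    - [0.87,-0.21,0.01,0.0,0.0,-0.91,0]
    - [0.87,-0.21,0.01,0.0,0.0,-0.91,0]

```text
time: 2.45
position: [0.3705, -0.0867, 0.4085]
tcp_rot: [[0.226, 0.974, 0.0], [0.974, -0.226, 0.002], [0.002, -0.0, -1.0]]
contact_force: [0.1, -0.0, -0.1]
opening: -0.0004
```

```bash
python3 - <<'E'
from h import *
st()
rows([(cyl(.375,-13+28*k/7,.40),Rdown(-13+28*k/7)) for k in [1,2,3,4,5,6,7,7]],0)
t=cam("top","pics/t2.png");s=cam("scene","pics/s2.png")
E
```

```text
2.45 q [ 0.698 -0.093 -0.529  1.896 -0.051  1.327 -0.045] p [ 0.371 -0.087  0.408] F [ 0.088 -0.024 -0.11 ] open -0.0004
[[0.14, -0.03, 0.04, 0.0, 0.0, -0.14, 0], [0.27, -0.05, 0.04, 0.0, 0.0, -0.27, 0], [0.4, -0.07, 0.04, 0.0, 0.0, -0.4, 0], [0.52, -0.1, 0.04, 0.0, 0.0, -0.54, 0], [0.65, -0.14, 0.04, 0.0, 0.0, -0.67, 0], [0.77, -0.19, 0.04, 0.0, 0.0, -0.8, 0], [0.89, -0.25, 0.04, 0.0, 0.0, -0.94, 0], [0.89, -0.25, 0.04, 0.0, 0.0, -0.94, 0]]
```

View pics/t2.png

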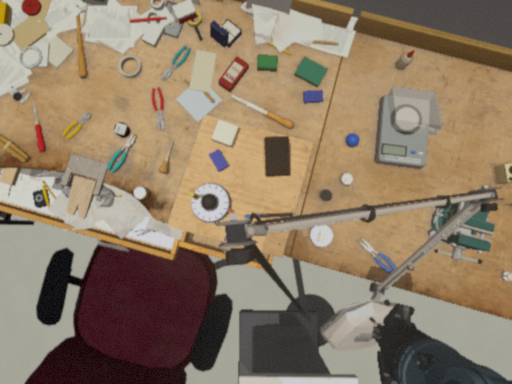

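View pics/s2.png

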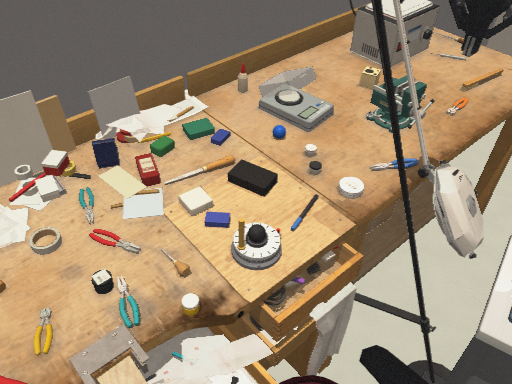

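```bash
cat > fk.py <<'E'
import numpy as np, itertools
from scipy.spatial.transform import Rotation as Ro
from scipy.optimize import least_squares
D=[([1.21278348,0.53716721,-0.00446125,1.53886518,0.00253819,1.06733683,-0.07119662],[.18682507,-.6219006,.2304153],(-73.27)),
([1.097,.084,-.103,1.861,.009,1.193,-.110],[.2085,-.4084,.3525],np.degrees(np.arctan2(-.892,.452))),
([.915,-.101,-.295,1.901,-.032,1.336,-.076],[.2894,-.2462,.412],np.degrees(np.arctan2(-.648,.762))),
([.698,-.093,-.529,1.896,-.051,1.327,-.045],[.3705,-.0867,.4085],np.degrees(np.arctan2(-.226,.974)))]
def rots(q,s5,s7):
    ax=[(2,-1),(1,1),(2,-1),(1,1),(2,s5),(1,1),(2,s7)]
    return [Ro.from_rotvec(np.eye(3)[a]*s*qi) for (a,s),qi in zip(ax,q)]
def fk(q,prm,s5=-1,s7=-1,all=False):
    # prm: h,L1,ex,L2,wx,L3, lateral offsets y2,y4,y6
    h,L1,ex,L2,wx,L3,y2,y4,y6=prm
    R=rots(q,s5,s7)
    off=[[0,0,h],[0,y2,0],[0,0,L1],[ex,y4,0],[-ex,0,L2],[wx,y6,0],[0,0,L3]]
    # off[i] = translation applied after joint i rotation
    p=np.array([0,0,h],float);A=R[0];P=[p.copy()]
    A=A*R[1];p=p+A.apply([0,y2,L1]);A=A*R[2];p=p+A.apply([ex,0,0]);P.append(p.copy())
    A=A*R[3];p=p+A.apply([-ex,y4,L2]);A=A*R[4];P.append(p.copy())
    A=A*R[5];p=p+A.apply([wx,y6,L3]);A=A*R[6];P.append(p.copy())
    return (p,A,P) if all else (p,A)
def fit(D):
  best=None
  for s5,s7 in itertools.product([-1,1],[-1,1]):
    def f(x):
        e=[]
        for d in D: e+=list((fk(d[0],x,s5,s7)[0]-d[1])*1000)
        x0=np.array([.35,.43,0,.43,0,.27,0,0,0]);return np.r_[e,(x-x0)*[5,5,20,5,20,5,5,5,5]]
    r=least_squares(f,[.35,.43,0,.43,0,.27,0,0,0])
    oe=[]
    for d in D:
        A=fk(d[0],r.x,s5,s7)[1].as_matrix(); oe.append((round(np.degrees(np.arctan2(A[1,1],A[0,1])),1),round(d[2],1),round(A[2,2],3)))
    print(s5,s7,r.x.round(3),"res",np.abs(r.fun[:3*len(D)]).max().round(2),oe)
if __name__=="__main__": fit(D)
E
python3 fk.py
```

```text
-1 -1 [ 0.313  0.504  0.001  0.44  -0.003  0.302 -0.024 -0.034  0.013] res 0.17 [(np.float64(16.7), -73.3, np.float64(-1.0)), (np.float64(26.9), np.float64(-63.1), np.float64(-1.0)), (np.float64(49.6), np.float64(-40.4), np.float64(-1.0)), (np.float64(76.9), np.float64(-13.1), np.float64(-1.0))]
-1 1 [ 0.313  0.504  0.001  0.44  -0.003  0.302 -0.024 -0.034  0.013] res 0.17 [(np.float64(24.9), -73.3, np.float64(-1.0)), (np.float64(39.5), np.float64(-63.1), np.float64(-1.0)), (np.float64(58.3), np.float64(-40.4), np.float64(-1.0)), (np.float64(82.1), np.float64(-13.1), np.float64(-1.0))]
1 -1 [ 0.012  0.497  0.006  0.429 -0.01   0.003 -0.028  0.008 -0.025] res 0.21 [(np.float64(16.6), -73.3, np.float64(-1.0)), (np.float64(26.5), np.float64(-63.1), np.float64(-1.0)), (np.float64(50.5), np.float64(-40.4), np.float64(-0.998)), (np.float64(78.3), np.float64(-13.1), np.float64(-0.995))]
1 1 [ 0.012  0.497  0.006  0.429 -0.01   0.003 -0.028  0.008 -0.025] res 0.21 [(np.float64(24.7), -73.3, np.float64(-1.0)), (np.float64(39.1), np.float64(-63.1), np.float64(-1.0)), (np.float64(59.2), np.float64(-40.4), np.float64(-0.998)), (np.float64(83.5), np.float64(-13.1), np.float64(-0.995))]
```

```bash
cat > sim.py <<'E'
from fk import *
PR=[0.313,0.504,0.001,0.44,-0.003,0.302,-0.024,-0.034,0.013]
Q=Ro.from_rotvec([0,0,-np.pi/2])
def F(q):
    p,A,P=fk(q,PR,-1,-1,True); return p,A*Q,P
def jac(q):
    p,A,_=F(q);J=np.zeros((6,7))
    for i in range(7):
        e=np.array(q,float);e[i]+=1e-5;p2,A2,_=F(e)
        J[:3,i]=(p2-p)/1e-5;J[3:,i]=(A2*A.inv()).as_rotvec()/1e-5
    return J
LO=np.array([-2.7,-.37,-1.27,.24,-1.31,.19,-2.76]);HI=np.array([2.7,2.16,1.26,2.4,4.45,1.91,2.76])
def follow(q,p,R,n=6):
    q=np.array(q,float)
    for _ in range(n):
        pc,A,_=F(q);e=np.r_[p-pc,(R*A.inv()).as_rotvec()];J=jac(q)
        dq=J.T@np.linalg.solve(J@J.T+1e-6*np.eye(6),e)
        q=np.clip(q+dq,LO+.02,HI-.02)
    return q
def move(q,p1,R1,n=10):
    p0,A0,_=F(q);w=(A0.inv()*R1).as_rotvec();tr=[]
    for k in range(1,n+1):
        q=follow(q,p0+(p1-p0)*k/n,A0*Ro.from_rotvec(w*k/n),3);tr.append(q)
    return q,tr
def segd(a,b,c,d,n=60):
    t=np.linspace(0,1,n)[:,None];A=a+(b-a)*t;B=c+(d-c)*t
    M=np.linalg.norm(A[:,None]-B[None],axis=2);i,j=np.unravel_index(M.argmin(),M.shape);return M.min(),A[i].round(2)
PB=np.array([.334,.022,0]);PT=np.array([.55,.15,.75]);EL=np.array([.59,-.28,.41])
def clear(q):
    p,A,P=F(q);o=[]
    for a,b in zip(P[:-1],P[1:]):
        o.append(round(min(segd(a,b,PB,PT)[0],segd(a,b,PT,EL)[0]),3))
    return o
E
python3 - <<'E'
from sim import *; from h import Rdown,cyl
np.set_printoptions(precision=3,suppress=True)
q=np.array(D[2][0]);
for k in range(1,8): q=follow(q,cyl(.38,-41+28*k/7,.41),Rdown(-41+28*k/7))
print("sim",q,"act",D[3][0])
q=np.array(D[3][0])
def wp(l):
    global q
    for n,p,R in l:
        q,tr=move(q,np.array(p),R); print(n,q,min(clear(x)[0] for x in tr),min(clear(x)[1] for x in tr),min(clear(x)[2] for x in tr))
def sweep(a,b,r,z,n=5):
    for k in range(1,n+1):
        t=a+(b-a)*k/n; wp([(f"sw{t:.0f}",cyl(r,t,z),Rdown(t))])
sweep(-13,45,.375,.4)
wp([("ext",(.50,.36,.2),Rdown(30,20)),("low",(.58,.32,.1),Rdown(28,20)),("c0",(.61,.30,.1),Rdown(24,20)),("c4",(.65,.245,.1),Rdown(24,20)),("c4b",(.65,.245,.1),Rdown(24,30))])
E
```

```text
sim [ 1.82  -0.35  -1.25   1.88  -0.359  1.377 -2.74 ] act [0.698, -0.093, -0.529, 1.896, -0.051, 1.327, -0.045]
sw-1 [ 0.973 -0.117 -0.947  1.907 -0.098  1.304 -2.74 ] 0.411 0.202 0.119
sw10 [ 1.393 -0.35  -1.25   1.907 -0.355  1.353 -2.74 ] 0.411 0.193 0.086
sw22 [ 1.196 -0.35  -1.25   1.907 -0.36   1.354 -2.74 ] 0.411 0.185 0.084
sw33 [ 0.994 -0.35  -1.25   1.907 -0.361  1.354 -2.74 ] 0.411 0.187 0.107
sw45 [ 0.791 -0.35  -1.25   1.907 -0.361  1.354 -2.74 ] 0.411 0.219 0.171
ext [ 1.508 -0.35  -1.25   2.199 -0.404  0.759 -2.74 ] 0.411 0.185 0.036
low [-1.462 -0.35   1.24   2.38  -0.978  0.331 -1.555] 0.411 0.205 0.021
c0 [-1.321  1.211  1.24   1.574 -0.861  1.098 -2.716] 0.387 0.087 0.05
c4 [-1.213  1.205  1.228  1.559 -0.862  1.065 -2.632] 0.369 0.259 0.275
c4b [-1.279  1.27   1.24   1.545 -0.743  1.031 -2.74 ] 0.37 0.263 0.278
```

```bash
sed -i 's/-np.pi\/2/np.pi\/2/' sim.py; cat > r.py <<'E'
from sim import *; from h import Rdown,cyl
np.set_printoptions(precision=3,suppress=True)
q=np.array(D[2][0]);
for k in range(1,8): q=follow(q,cyl(.38,-41+28*k/7,.41),Rdown(-41+28*k/7))
print("sim",q,"act",D[3][0])
q=np.array(D[3][0])
def wp(l):
    global q
    for n,p,R in l:
        q,tr=move(q,np.array(p),R); print(n,q,min(clear(x)[0] for x in tr),min(clear(x)[1] for x in tr),min(clear(x)[2] for x in tr))
def sweep(a,b,r,z,n=5):
    for k in range(1,n+1):
        t=a+(b-a)*k/n; wp([(f"sw{t:.0f}",cyl(r,t,z),Rdown(t))])
E
cat > r1.py <<'E'
from r import *
import r
sweep(-13,45,.375,.4)
wp([("ext",(.50,.36,.2),Rdown(30,20)),("low",(.58,.32,.1),Rdown(28,20)),("c0",(.61,.30,.1),Rdown(24,20)),("c4",(.65,.245,.1),Rdown(24,20)),("c4b",(.65,.245,.1),Rdown(24,30))])
E
python3 r1.py
```

```text
sim [ 0.696 -0.092 -0.532  1.893 -0.048  1.329 -0.049] act [0.698, -0.093, -0.529, 1.896, -0.051, 1.327, -0.045]
sw-1 [ 0.605 -0.099 -0.631  1.917 -0.06   1.305 -0.032] 0.411 0.202 0.119
sw10 [ 0.515 -0.102 -0.73   1.913 -0.07   1.305 -0.015] 0.411 0.18 0.08
sw22 [ 0.426 -0.107 -0.828  1.91  -0.081  1.304  0.003] 0.411 0.175 0.08
sw33 [ 0.339 -0.115 -0.925  1.907 -0.095  1.304  0.025] 0.411 0.182 0.117
sw45 [ 0.253 -0.127 -1.019  1.905 -0.112  1.305  0.052] 0.411 0.225 0.185
ext [-0.332  0.701 -0.804  1.565  0.806  1.36  -0.829] 0.216 0.166 0.234
low [-0.282  0.864 -0.713  1.512  0.916  1.242 -0.803] 0.143 0.093 0.314
c0 [-0.254  0.885 -0.693  1.454  0.901  1.261 -0.79 ] 0.136 0.073 0.317
c4 [-0.168  0.887 -0.678  1.439  0.916  1.236 -0.695] 0.136 0.035 0.285
c4b [-0.282  0.903 -0.603  1.428  1.002  1.326 -0.783] 0.127 0.038 0.289
```

```bash
cat > r2.py <<'E'
from sim import *; from h import Rdown,cyl
np.set_printoptions(precision=3,suppress=True)
for tilt in [0,10,20,30]:
  for yaw in [24,0,50]:
    q=np.array([-.4,.8,0,1.45,0,1.0,0.])
    q=follow(q,np.array([.65,.245,.1]),Rdown(yaw,tilt),30)
    out=[]
    for dirn in [1,-1]:
        x=q.copy()
        for s in range(30):
            J=jac(x);n=np.linalg.svd(J)[2][-1]; n=n*np.sign(n[2])*dirn
            x=follow(x+.05*n,np.array([.65,.245,.1]),Rdown(yaw,tilt),3)
            out.append((round(min(clear(x)[1]-0.0,clear(x)[2],clear(x)[0]),3),x.round(2)))
    out.append((min(clear(q)),q.round(2)))
    print(tilt,yaw,max(out,key=lambda a:a[0]), "q0",clear(q))
E
python3 r2.py
```

```text
0 24 (np.float64(0.161), array([-0.95,  0.96,  0.89,  1.55, -0.83,  1.04,  0.59])) q0 [np.float64(0.194), np.float64(0.057), np.float64(0.235)]
0 0 (np.float64(0.171), array([-0.99,  1.01,  0.98,  1.55, -0.92,  1.09,  0.23])) q0 [np.float64(0.202), np.float64(0.069), np.float64(0.234)]
0 50 (np.float64(0.151), array([-0.9 ,  0.91,  0.79,  1.55, -0.73,  1.  ,  0.98])) q0 [np.float64(0.188), np.float64(0.044), np.float64(0.235)]
10 24 (np.float64(0.203), array([-1.06,  1.  ,  0.96,  1.56, -0.73,  0.99,  0.47])) q0 [np.float64(0.215), np.float64(0.108), np.float64(0.252)]
10 0 (np.float64(0.218), array([-1.07,  1.1 ,  1.07,  1.49, -0.82,  1.15,  0.11])) q0 [np.float64(0.213), np.float64(0.118), np.float64(0.268)]
10 50 (np.float64(0.179), array([-1.01,  0.9 ,  0.83,  1.62, -0.64,  0.84,  0.88])) q0 [np.float64(0.216), np.float64(0.091), np.float64(0.231)]
20 24 (np.float64(0.247), array([-1.15,  1.07,  1.04,  1.55, -0.63,  0.96,  0.36])) q0 [np.float64(0.242), np.float64(0.16), np.float64(0.281)]
20 0 (np.float64(0.266), array([-1.12,  1.2 ,  1.16,  1.42, -0.75,  1.22,  0.02])) q0 [np.float64(0.229), np.float64(0.164), np.float64(0.31)]
20 50 (np.float64(0.211), array([-1.12,  0.92,  0.88,  1.68, -0.53,  0.7 ,  0.74])) q0 [np.float64(0.249), np.float64(0.141), np.float64(0.24)]
30 24 (np.float64(0.291), array([-1.24,  1.16,  1.11,  1.54, -0.55,  0.96,  0.24])) q0 [np.float64(0.274), np.float64(0.21), np.float64(0.314)]
30 0 (np.float64(0.31), array([-1.16,  1.3 ,  1.23,  1.35, -0.68,  1.31, -0.05])) q0 [np.float64(0.25), np.float64(0.207), np.float64(0.335)]
30 50 (np.float64(0.245), array([-1.23,  0.98,  0.94,  1.73, -0.42,  0.58,  0.58])) q0 [np.float64(0.29), np.float64(0.193), np.float64(0.261)]
```

```bash
nproc; cat > search.py <<'E'
import sys
from sim import *; from h import Rdown,cyl
from multiprocessing import Pool
def follow1(q,p,R):
    for _ in range(2):
        pc,A,_=F(q);e=np.r_[p-pc,(R*A.inv()).as_rotvec()];J=jac(q)
        q=q+J.T@np.linalg.solve(J@J.T+1e-6*np.eye(6),e)
    return q
def mv(q,p1,R1,n=6):
    p0,A0,_=F(q);w=(A0.inv()*R1).as_rotvec();tr=[]
    for k in range(1,n+1):
        q=follow1(q,p0+(p1-p0)*k/n,A0*Ro.from_rotvec(w*k/n))
        if (q<LO+.04).any() or (q>HI-.04).any() or not np.isfinite(q).all(): return None
        tr.append(q)
    return tr
def run(seed):
    rng=np.random.default_rng(seed);q=np.array([.339,-.115,-.925,1.907,-.095,1.304,.025])  # at theta 33 tucked
    n=rng.integers(1,5);W=[]
    for i in range(n):
        W.append([rng.uniform(.38,.7),rng.uniform(30,90),rng.uniform(.3,.5),rng.uniform(-40,120),rng.uniform(-35,40)])
    tilt=rng.uniform(10,30)
    seq=[(cyl(*w[:3]),Rdown(w[3],w[4])) for w in W]+[(np.array([.55,.36,.2]),Rdown(28,tilt)),(np.array([.60,.31,.1]),Rdown(24,tilt)),(np.array([.65,.245,.1]),Rdown(24,tilt))]
    mc=9
    for p,R in seq:
        tr=mv(q,p,R)
        if tr is None: return (-1,None)
        for x in tr[1::2]: c=clear(x); mc=min(mc,c[0],c[1],c[2])
        q=tr[-1]
    return (mc,clear(q)[1],np.round(W,2).tolist(),round(tilt,1),q.round(2).tolist())
if __name__=="__main__":
    with Pool() as p: r=p.map(run,range(int(sys.argv[1])),chunksize=5)
    r=[x for x in r if x[0]>0]; r.sort(key=lambda a:-min(a[0],.12)-.0*len(a[2])+.0)
    r.sort(key=lambda a:-a[0])
    print(len(r))
    for x in r[:8]: print(x)
    for n in (1,2,3): 
        b=[x for x in r if len(x[2])==n]
        if b: print(n,b[0])
E
export OMP_NUM_THREADS=1 OPENBLAS_NUM_THREADS=1; time timeout 500 python3 search.py 600
```

```text
4
148
(np.float64(0.101), np.float64(0.101), [[0.48, 57.92, 0.4, 92.88, -29.31]], 28.2, [-0.39, 0.85, -0.39, 1.44, 0.84, 1.2, -0.7])
(np.float64(0.1), np.float64(0.1), [[0.52, 78.59, 0.38, 58.84, -28.19]], 29.6, [-0.39, 0.86, -0.42, 1.44, 0.87, 1.23, -0.73])
(np.float64(0.097), np.float64(0.097), [[0.57, 65.93, 0.41, 47.08, -21.52], [0.61, 88.61, 0.44, 114.29, 30.16], [0.39, 52.17, 0.4, 8.5, -16.14], [0.41, 62.36, 0.36, 81.98, -10.0]], 22.5, [-0.39, 0.81, -0.32, 1.46, 0.7, 1.1, -0.6])
(np.float64(0.095), np.float64(0.095), [[0.46, 73.22, 0.43, 109.21, -32.04]], 26.7, [-0.37, 0.84, -0.4, 1.45, 0.82, 1.19, -0.69])
(np.float64(0.092), np.float64(0.092), [[0.6, 61.11, 0.38, 71.41, -25.6], [0.6, 81.43, 0.38, -39.94, -25.13], [0.65, 60.51, 0.43, 70.16, -14.46]], 26.6, [-0.36, 0.85, -0.42, 1.44, 0.83, 1.19, -0.69])
(np.float64(0.09), np.float64(0.09), [[0.57, 53.52, 0.42, 64.93, -33.98]], 25.5, [-0.36, 0.84, -0.41, 1.45, 0.81, 1.18, -0.67])
(np.float64(0.09), np.float64(0.09), [[0.46, 46.44, 0.46, 61.24, -14.59], [0.64, 52.69, 0.45, 57.15, -30.52]], 24.6, [-0.36, 0.83, -0.4, 1.45, 0.79, 1.16, -0.66])
(np.float64(0.087), np.float64(0.094), [[0.61, 32.68, 0.45, 82.09, -10.09], [0.66, 64.79, 0.39, 16.2, -17.23], [0.55, 51.5, 0.3, 101.79, -11.03]], 29.4, [-0.36, 0.86, -0.45, 1.44, 0.89, 1.24, -0.73])
1 (np.float64(0.101), np.float64(0.101), [[0.48, 57.92, 0.4, 92.88, -29.31]], 28.2, [-0.39, 0.85, -0.39, 1.44, 0.84, 1.2, -0.7])
2 (np.float64(0.09), np.float64(0.09), [[0.46, 46.44, 0.46, 61.24, -14.59], [0.64, 52.69, 0.45, 57.15, -30.52]], 24.6, [-0.36, 0.83, -0.4, 1.45, 0.79, 1.16, -0.66])
3 (np.float64(0.092), np.float64(0.092), [[0.6, 61.11, 0.38, 71.41, -25.6], [0.6, 81.43, 0.38, -39.94, -25.13], [0.65, 60.51, 0.43, 70.16, -14.46]], 26.6, [-0.36, 0.85, -0.42, 1.44, 0.83, 1.19, -0.69])
real	0m14.993s
user	0m53.921s
sys	0m0.273s
```

```bash
sed -i 's/rng.uniform(.38,.7),rng.uniform(30,90),rng.uniform(.3,.5),rng.uniform(-40,120),rng.uniform(-35,40)/rng.uniform(.34,.6),rng.uniform(35,120),rng.uniform(.3,.55),rng.uniform(-60,150),rng.uniform(-60,40)/; s/rng.integers(1,5)/rng.integers(1,4)/;s/rng.uniform(10,30)/rng.uniform(15,28)/' search.py
export OMP_NUM_THREADS=1 OPENBLAS_NUM_THREADS=1; time timeout 560 python3 search.py 9000
```

```text
1066
(np.float64(0.144), np.float64(0.144), [[0.57, 57.01, 0.38, 70.94, 2.27], [0.47, 50.39, 0.47, -52.25, -19.3], [0.48, 69.15, 0.42, 1.52, -52.38]], 25.2, [-0.58, 0.8, -0.06, 1.47, 0.55, 1.04, -0.52])
(np.float64(0.135), np.float64(0.135), [[0.58, 58.85, 0.34, 11.67, -54.62]], 26.1, [-0.53, 0.81, -0.13, 1.46, 0.63, 1.07, -0.57])
(np.float64(0.13), np.float64(0.13), [[0.55, 52.59, 0.44, 108.09, 3.43], [0.44, 107.19, 0.44, -38.48, 6.08], [0.48, 49.74, 0.47, -52.96, -42.13]], 25.5, [-0.52, 0.81, -0.16, 1.46, 0.63, 1.07, -0.57])
(np.float64(0.123), np.float64(0.123), [[0.52, 70.99, 0.46, 100.82, -24.44], [0.46, 116.63, 0.45, -22.44, 29.86], [0.47, 60.43, 0.49, 83.25, -56.38]], 20.4, [-0.52, 0.79, -0.08, 1.47, 0.49, 1.0, -0.46])
(np.float64(0.122), np.float64(0.122), [[0.48, 91.66, 0.37, 79.78, -57.24]], 27.6, [-0.47, 0.82, -0.25, 1.45, 0.73, 1.13, -0.64])
(np.float64(0.121), np.float64(0.121), [[0.59, 37.9, 0.33, 144.32, 28.31]], 25.5, [-0.48, 0.81, -0.22, 1.46, 0.67, 1.1, -0.6])
(np.float64(0.119), np.float64(0.119), [[0.44, 71.12, 0.38, 129.93, -44.12], [0.37, 96.51, 0.32, -44.6, 33.82], [0.43, 43.85, 0.41, 113.58, -24.67]], 23.1, [-0.49, 0.8, -0.18, 1.46, 0.61, 1.06, -0.55])
(np.float64(0.117), np.float64(0.117), [[0.51, 54.95, 0.31, 24.0, -4.71], [0.42, 78.48, 0.5, -48.11, -7.49], [0.37, 41.53, 0.34, 60.3, 5.23]], 27.2, [-0.45, 0.83, -0.27, 1.45, 0.74, 1.14, -0.65])
1 (np.float64(0.135), np.float64(0.135), [[0.58, 58.85, 0.34, 11.67, -54.62]], 26.1, [-0.53, 0.81, -0.13, 1.46, 0.63, 1.07, -0.57])
2 (np.float64(0.117), np.float64(0.117), [[0.35, 72.34, 0.37, 125.43, -59.15], [0.56, 76.2, 0.39, 64.78, -50.99]], 24.4, [-0.47, 0.81, -0.22, 1.46, 0.66, 1.09, -0.59])
3 (np.float64(0.144), np.float64(0.144), [[0.57, 57.01, 0.38, 70.94, 2.27], [0.47, 50.39, 0.47, -52.25, -19.3], [0.48, 69.15, 0.42, 1.52, -52.38]], 25.2, [-0.58, 0.8, -0.06, 1.47, 0.55, 1.04, -0.52])
real	2m22.311s
user	8m4.090s
sys	0m0.576s
```

```bash
python3 - <<'E'
from h import *
st()
rows([(cyl(.375-.01*min(k,4)/4,-13+28*k/7,.41+.02*k/7),Rdown(-13+28*k/7)) for k in [1,2,3,4,5,6,7,7]],0)
E
```

```text
2.55 q [ 0.701 -0.093 -0.523  1.896 -0.048  1.328 -0.045] p [ 0.369 -0.091  0.408] F [ 0.213 -0.825 -0.361] open -0.0002
[[0.16, -0.04, -0.02, 0.0, 0.0, -0.15, 0], [0.28, -0.07, -0.04, 0.0, 0.0, -0.29, 0], [0.41, -0.11, -0.05, 0.0, 0.0, -0.42, 0], [0.53, -0.15, -0.07, 0.0, 0.0, -0.55, 0], [0.65, -0.19, -0.08, 0.0, 0.0, -0.69, 0], [0.77, -0.24, -0.09, 0.0, 0.0, -0.82, 0], [0.88, -0.3, -0.11, 0.0, 0.0, -0.95, 0], [0.88, -0.3, -0.11, 0.0, 0.0, -0.95, 0]]
```

Emit:
send_rows:
  commands:
    - [0.16,-0.04,-0.02,0.0,0.0,-0.15,0]
    - [0.28,-0.07,-0.04,0.0,0.0,-0.29,0]
    - [0.41,-0.11,-0.05,0.0,0.0,-0.42,0]
    - [0.53,-0.15,-0.07,0.0,0.0,-0.55,0]
    - [0.65,-0.19,-0.08,0.0,0.0,-0.69,0]
    - [0.77,-0.24,-0.09,0.0,0.0,-0.82,0]
    - [0.88,-0.3,-0.11,0.0,0.0,-0.95,0]
    - [0.88,-0.3,-0.11,0.0,0.0,-0.95,0]

```text
time: 3.22
position: [0.3518, 0.0973, 0.4311]
tcp_rot: [[-0.264, 0.965, 0.0], [0.965, 0.264, 0.001], [0.001, 0.001, -1.0]]
contact_force: [0.3, -0.3, -0.0]
opening: -0.0001
```

```bash
python3 - <<'E'
from h import *
st()
rows([(cyl(.365,15+28*k/7,.42),Rdown(15+28*k/7)) for k in [1,2,3,4,5,6,7,7]],0)
E
```

```text
3.22 q [ 0.489 -0.154 -0.749  1.871 -0.108  1.384  0.033] p [0.352 0.097 0.431] F [ 0.315 -0.268 -0.018] open -0.0001
[[0.11, 0.0, 0.06, 0.0, 0.0, -0.12, 0], [0.24, -0.02, 0.06, 0.0, 0.0, -0.26, 0], [0.37, -0.04, 0.06, 0.0, 0.0, -0.39, 0], [0.49, -0.07, 0.06, 0.0, 0.0, -0.52, 0], [0.61, -0.11, 0.06, 0.0, 0.0, -0.66, 0], [0.73, -0.15, 0.06, 0.0, 0.0, -0.79, 0], [0.84, -0.21, 0.06, 0.0, 0.0, -0.92, 0], [0.84, -0.21, 0.06, 0.0, 0.0, -0.92, 0]]
```

Emit:
send_rows:
  commands:
    - [0.11,0.0,0.06,0.0,0.0,-0.12,0]
    - [0.24,-0.02,0.06,0.0,0.0,-0.26,0]
    - [0.37,-0.04,0.06,0.0,0.0,-0.39,0]
    - [0.49,-0.07,0.06,0.0,0.0,-0.52,0]
    - [0.61,-0.11,0.06,0.0,0.0,-0.66,0]
    - [0.73,-0.15,0.06,0.0,0.0,-0.79,0]
    - [0.84,-0.21,0.06,0.0,0.0,-0.92,0]
    - [0.84,-0.21,0.06,0.0,0.0,-0.92,0]

```text
time: 3.88
position: [0.2652, 0.2502, 0.4194]
tcp_rot: [[-0.685, 0.729, 0.0], [0.729, 0.685, 0.002], [0.001, 0.001, -1.0]]
contact_force: [-0.7, 0.3, 0.2]
opening: -0.0001
```

```bash
python3 - <<'E'
from h import *
st()
t=cam("top","pics/t3.png");s=cam("scene","pics/s3.png")
E
```

```text
3.88 q [ 0.284 -0.185 -0.971  1.887 -0.157  1.361  0.108] p [0.265 0.25  0.419] F [-0.656  0.332  0.19 ] open -0.0001
```

View pics/t3.png

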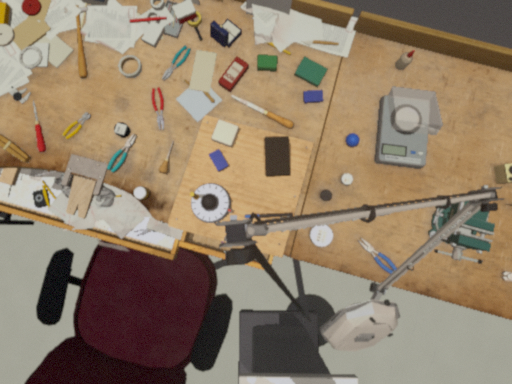

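View pics/s3.png

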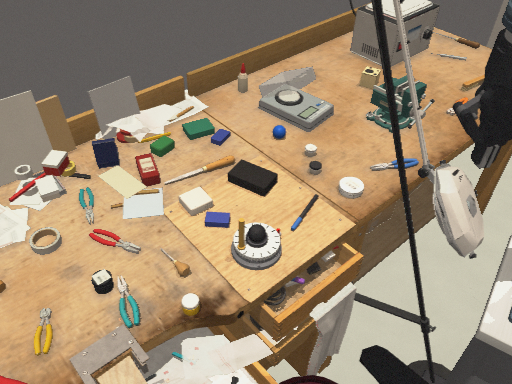

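```bash
sed -i 's/q=np.array(\[.339.*$/q=np.array([.284,-.185,-.971,1.887,-.157,1.361,.108])/; s/n=rng.integers(1,4)/n=rng.integers(1,3)/; s/rng.uniform(.34,.6),rng.uniform(35,120),rng.uniform(.3,.55),rng.uniform(-60,150),rng.uniform(-60,40)/rng.uniform(.4,.62),rng.uniform(40,75),rng.uniform(.3,.45),rng.uniform(-30,120),rng.uniform(-62,30)/;s/rng.uniform(15,28)/rng.uniform(17,25)/' search.py
export OMP_NUM_THREADS=1 OPENBLAS_NUM_THREADS=1; time timeout 560 python3 search.py 8000
```

```text
3300
(np.float64(0.124), np.float64(0.124), [[0.53, 58.55, 0.32, 23.59, -59.21]], 23.0, [-0.51, 0.8, -0.14, 1.47, 0.58, 1.04, -0.53])
(np.float64(0.118), np.float64(0.118), [[0.4, 49.34, 0.43, 21.57, -57.83], [0.58, 55.34, 0.3, -13.03, -35.57]], 24.7, [-0.47, 0.81, -0.22, 1.46, 0.67, 1.09, -0.59])
(np.float64(0.117), np.float64(0.117), [[0.54, 69.57, 0.37, 28.83, -56.29]], 24.4, [-0.47, 0.81, -0.22, 1.46, 0.66, 1.09, -0.59])
(np.float64(0.116), np.float64(0.116), [[0.4, 59.7, 0.31, 51.96, -26.3], [0.48, 61.21, 0.31, 31.6, -59.4]], 23.1, [-0.47, 0.8, -0.2, 1.46, 0.63, 1.07, -0.56])
(np.float64(0.116), np.float64(0.116), [[0.58, 61.21, 0.34, 29.03, -52.58]], 24.9, [-0.46, 0.81, -0.24, 1.46, 0.68, 1.1, -0.6])
(np.float64(0.115), np.float64(0.115), [[0.48, 40.38, 0.37, 104.53, -6.1], [0.59, 71.47, 0.36, 25.8, -52.54]], 23.9, [-0.46, 0.81, -0.22, 1.46, 0.65, 1.08, -0.58])
(np.float64(0.114), np.float64(0.114), [[0.46, 54.63, 0.32, 12.36, -53.74], [0.41, 61.24, 0.31, 73.96, -52.33]], 21.2, [-0.47, 0.79, -0.17, 1.47, 0.57, 1.04, -0.52])
(np.float64(0.114), np.float64(0.114), [[0.53, 62.23, 0.31, 31.44, -46.64]], 24.5, [-0.45, 0.81, -0.25, 1.46, 0.68, 1.1, -0.6])
1 (np.float64(0.124), np.float64(0.124), [[0.53, 58.55, 0.32, 23.59, -59.21]], 23.0, [-0.51, 0.8, -0.14, 1.47, 0.58, 1.04, -0.53])
2 (np.float64(0.118), np.float64(0.118), [[0.4, 49.34, 0.43, 21.57, -57.83], [0.58, 55.34, 0.3, -13.03, -35.57]], 24.7, [-0.47, 0.81, -0.22, 1.46, 0.67, 1.09, -0.59])
real	3m10.116s
user	12m26.680s
sys	0m0.441s
```

```bash
cat >> h.py <<'E'
def seg(p1,R1,ncalls,jaw=0,hold=1,nd=2):
    """rows of this call: first 1/ncalls of the remaining move"""
    o=env.get_obs();p0=np.array(o["position"]);R0=Ro.from_matrix(np.array(o["tcp_rot"]))
    w=(R0.inv()*R1).as_rotvec();m=8-hold
    print("total deg",np.degrees(np.linalg.norm(w)).round(1),"dist",np.linalg.norm(p1-p0).round(3))
    rows([(p0+(p1-p0)*f,R0*Ro.from_rotvec(w*f)) for f in [min(k,m)/m/ncalls for k in range(1,9)]],jaw,nd)
E
python3 - <<'E'
from h import *
seg(cyl(.53,58.5,.34),Rdown(24,-57),3,hold=0)
E
```

```text
total deg 59.7 dist 0.22
[[0.03, 0.03, 0.02, -0.01, 0.08, 0.02, 0], [0.06, 0.06, 0.03, -0.03, 0.16, 0.05, 0], [0.09, 0.09, 0.05, -0.04, 0.24, 0.07, 0], [0.12, 0.12, 0.07, -0.05, 0.31, 0.1, 0], [0.15, 0.15, 0.08, -0.06, 0.39, 0.12, 0], [0.18, 0.18, 0.1, -0.08, 0.47, 0.14, 0], [0.21, 0.21, 0.12, -0.09, 0.55, 0.17, 0], [0.24, 0.24, 0.13, -0.1, 0.63, 0.19, 0]]
```

Emit:
send_rows:
  commands:
    - [0.03,0.03,0.02,-0.01,0.08,0.02,0]
    - [0.06,0.06,0.03,-0.03,0.16,0.05,0]
    - [0.09,0.09,0.05,-0.04,0.24,0.07,0]
    - [0.12,0.12,0.07,-0.05,0.31,0.1,0]
    - [0.15,0.15,0.08,-0.06,0.39,0.12,0]
    - [0.18,0.18,0.1,-0.08,0.47,0.14,0]
    - [0.21,0.21,0.12,-0.09,0.55,0.17,0]
    - [0.24,0.24,0.13,-0.1,0.63,0.19,0]

```text
time: 4.65
position: [0.2717, 0.3142, 0.3925]
tcp_rot: [[-0.569, 0.805, -0.168], [0.754, 0.592, 0.284], [0.328, 0.035, -0.944]]
contact_force: [-0.6, 0.6, -0.0]
opening: 0.0002
```

```bash
python3 - <<'E'
from h import *
st()
seg(cyl(.53,58.5,.34),Rdown(24,-57),2,hold=0)
E
```

```text
4.65 q [ 0.292 -0.03  -0.946  1.917 -0.382  1.225  0.114] p [0.272 0.314 0.393] F [-0.551  0.628 -0.02 ] open 0.0002
total deg 39.6 dist 0.148
[[0.03, 0.03, 0.03, -0.01, 0.08, 0.02, 0], [0.05, 0.05, 0.05, -0.03, 0.16, 0.05, 0], [0.08, 0.08, 0.08, -0.04, 0.23, 0.07, 0], [0.1, 0.1, 0.11, -0.05, 0.31, 0.09, 0], [0.13, 0.13, 0.14, -0.06, 0.39, 0.12, 0], [0.16, 0.16, 0.16, -0.08, 0.47, 0.14, 0], [0.18, 0.18, 0.19, -0.09, 0.55, 0.16, 0], [0.21, 0.21, 0.22, -0.1, 0.62, 0.19, 0]]
```

Emit:
send_rows:
  commands:
    - [0.03,0.03,0.03,-0.01,0.08,0.02,0]
    - [0.05,0.05,0.05,-0.03,0.16,0.05,0]
    - [0.08,0.08,0.08,-0.04,0.23,0.07,0]
    - [0.1,0.1,0.11,-0.05,0.31,0.09,0]
    - [0.13,0.13,0.14,-0.06,0.39,0.12,0]
    - [0.16,0.16,0.16,-0.08,0.47,0.14,0]
    - [0.18,0.18,0.19,-0.09,0.55,0.16,0]
    - [0.21,0.21,0.22,-0.1,0.62,0.19,0]

```text
time: 5.32
position: [0.2754, 0.3827, 0.3654]
tcp_rot: [[-0.407, 0.868, -0.284], [0.673, 0.495, 0.549], [0.617, 0.032, -0.786]]
contact_force: [-0.5, 0.1, -0.8]
opening: -0.0001
```

```bash
python3 - <<'E'
from h import *
st()
seg(cyl(.53,58.5,.34),Rdown(24,-57),1,hold=0)
from sim import *
q=np.array(env.get_obs()["joints"]);print(F(q)[0],clear(q))
E
```

```text
5.32 q [ 0.293  0.154 -0.958  1.989 -0.629  1.032  0.2  ] p [0.275 0.383 0.365] F [-0.461  0.13  -0.765] open -0.0001
total deg 19.7 dist 0.074
[[0.02, 0.02, 0.04, -0.01, 0.08, 0.02, 0], [0.04, 0.04, 0.07, -0.02, 0.16, 0.04, 0], [0.06, 0.07, 0.11, -0.04, 0.23, 0.07, 0], [0.08, 0.09, 0.14, -0.05, 0.31, 0.09, 0], [0.09, 0.11, 0.18, -0.06, 0.39, 0.11, 0], [0.11, 0.13, 0.22, -0.07, 0.47, 0.13, 0], [0.13, 0.15, 0.25, -0.09, 0.55, 0.15, 0], [0.15, 0.17, 0.29, -0.1, 0.63, 0.17, 0]]
[0.29  0.362 0.366] [np.float64(0.411), np.float64(0.141), np.float64(0.141)]
```

Emit:
send_rows:
  commands:
    - [0.02,0.02,0.04,-0.01,0.08,0.02,0]
    - [0.04,0.04,0.07,-0.02,0.16,0.04,0]
    - [0.06,0.07,0.11,-0.04,0.23,0.07,0]
    - [0.08,0.09,0.14,-0.05,0.31,0.09,0]
    - [0.09,0.11,0.18,-0.06,0.39,0.11,0]
    - [0.11,0.13,0.22,-0.07,0.47,0.13,0]
    - [0.13,0.15,0.25,-0.09,0.55,0.15,0]
    - [0.15,0.17,0.29,-0.1,0.63,0.17,0]

```text
time: 5.98
position: [0.2776, 0.4513, 0.3387]
tcp_rot: [[-0.219, 0.915, -0.34], [0.495, 0.404, 0.769], [0.841, 0.0, -0.541]]
contact_force: [0.1, -0.8, 0.3]
opening: 0.0001
```

```bash
cat > refit.py <<'E'
from fk import *
from station import env
o=env.get_obs()
D+=[([.489,-.154,-.749,1.871,-.108,1.384,.033],[.3518,.0973,.4311],0),([.284,-.185,-.971,1.887,-.157,1.361,.108],[.2652,.2502,.4194],0),
([.292,-.03,-.946,1.917,-.382,1.225,.114],[.2717,.3142,.3925],0),([.293,.154,-.958,1.989,-.629,1.032,.2],[.2754,.3827,.3654],0),(list(o["joints"]),list(o["position"]),0)]
fit(D)
print(o["joints"],o["position"])
E
python3 refit.py
```

```text
-1 -1 [ 0.348  0.504  0.     0.446  0.     0.336 -0.024 -0.02  -0.   ] res 0.35 [(np.float64(16.7), -73.3, np.float64(-1.0)), (np.float64(26.9), np.float64(-63.1), np.float64(-1.0)), (np.float64(49.6), np.float64(-40.4), np.float64(-1.0)), (np.float64(76.9), np.float64(-13.1), np.float64(-1.0)), (np.float64(105.3), 0, np.float64(-1.0)), (np.float64(133.2), 0, np.float64(-1.0)), (np.float64(127.1), 0, np.float64(-0.944)), (np.float64(121.1), 0, np.float64(-0.786)), (np.float64(113.9), 0, np.float64(-0.541))]
-1 1 [ 0.348  0.504  0.     0.446  0.     0.336 -0.024 -0.02  -0.   ] res 0.35 [(np.float64(24.9), -73.3, np.float64(-1.0)), (np.float64(39.5), np.float64(-63.1), np.float64(-1.0)), (np.float64(58.3), np.float64(-40.4), np.float64(-1.0)), (np.float64(82.1), np.float64(-13.1), np.float64(-1.0)), (np.float64(101.5), 0, np.float64(-1.0)), (np.float64(120.8), 0, np.float64(-1.0)), (np.float64(113.2), 0, np.float64(-0.944)), (np.float64(92.6), 0, np.float64(-0.786)), (np.float64(49.1), 0, np.float64(-0.541))]
1 -1 [-0.074  0.402 -0.047  0.369 -0.161 -0.185 -0.054  0.226 -0.225] res 84.
[... 386 characters left out ...]
t64(-0.913)), (np.float64(-170.2), 0, np.float64(-0.942))]
1 1 [-0.074  0.402 -0.047  0.369 -0.161 -0.185 -0.054  0.226 -0.225] res 84.78 [(np.float64(24.7), -73.3, np.float64(-1.0)), (np.float64(39.1), np.float64(-63.1), np.float64(-1.0)), (np.float64(59.2), np.float64(-40.4), np.float64(-0.998)), (np.float64(83.5), np.float64(-13.1), np.float64(-0.995)), (np.float64(103.8), 0, np.float64(-0.978)), (np.float64(124.4), 0, np.float64(-0.954)), (np.float64(127.9), 0, np.float64(-0.927)), (np.float64(133.5), 0, np.float64(-0.913)), (np.float64(138.3), 0, np.float64(-0.942))]
[ 0.29742988  0.42691438 -1.03026871  2.0768009  -0.91433627  0.79350234
  0.4266977 ] [0.2776385  0.45128518 0.33870776]
```

```bash
sed -i 's/^PR=.*/PR=[0.348,0.504,0,0.446,0,0.336,-0.024,-0.02,0]/' sim.py
cat >> h.py <<'E'
C=np.array([.6113,.2423]);PHI0=68.2;YAW=29;TILT=22
def fing(f,z=.098,gap=0.0,off=.0162):
    """TCP for finger at dial angle f deg, gap = backed off along -n"""
    ph=np.radians(PHI0-f);n=np.array([np.sin(np.radians(YAW)),-np.cos(np.radians(YAW))])
    return np.r_[C+.04*np.array([np.cos(ph),np.sin(ph)])-n*(off+gap),z]
E
cat > r3.py <<'E'
from sim import *; from h import *
np.set_printoptions(precision=3,suppress=True)
for extra in [None,(cyl(.5,45,.3),Rdown(30,-40)),(cyl(.53,68,.34),Rdown(24,-57)),(cyl(.53,58,.34),Rdown(0,-57)),(cyl(.58,60,.34),Rdown(0,-57)),(cyl(.53,58,.34),Rdown(-20,-62))]:
  q=np.array(env.get_obs()["joints"])
  L=[("ext",np.array([.55,.37,.2]),Rdown(29,22)),("pre",fing(0,gap=.03),Rdown(29,22)),("c0",fing(0),Rdown(29,22)),("c2",fing(45),Rdown(29,22)),("c4",fing(81),Rdown(29,22)),("ret",fing(81,gap=.05),Rdown(29,22))]
  if extra: L=[("x",)+extra]+L
  for n,p,R in L:
    q,tr=move(q,np.array(p),R); print(n,q,np.min([clear(x) for x in tr],axis=0))
E
python3 r3.py
```

```text
ext [-0.667  0.669 -0.269  1.466  0.554  1.236 -0.628] [0.279 0.126 0.127]
pre [-0.59   0.797 -0.223  1.497  0.62   1.056 -0.615] [0.219 0.182 0.337]
c0 [-0.551  0.79  -0.217  1.511  0.627  1.035 -0.582] [0.213 0.163 0.318]
c2 [-0.512  0.798 -0.211  1.493  0.631  1.027 -0.538] [0.202 0.144 0.306]
c4 [-0.482  0.781 -0.206  1.528  0.638  1.    -0.522] [0.202 0.13  0.285]
ret [-0.548  0.788 -0.217  1.515  0.628  1.032 -0.581] [0.205 0.134 0.288]
x [ 0.233  0.39  -0.82   1.923 -0.504  0.989  0.268] [0.415 0.059 0.059]
ext [-0.643  0.674 -0.307  1.464  0.576  1.247 -0.643] [0.273 0.077 0.08 ]
pre [-0.568  0.801 -0.259  1.495  0.646  1.069 -0.631] [0.213 0.176 0.337]
c0 [-0.528  0.794 -0.253  1.509  0.653  1.048 -0.598] [0.207 0.158 0.318]
c2 [-0.49   0.802 -0.246  1.491  0.657  1.04  -0.554] [0.197 0.138 0.306]
c4 [-0.459  0.785 -0.242  1.526  0.664  1.013 -0.538] [0.197 0.125 0.285]
ret [-0.526  0.792 -0.252  1.513  0.654  1.045 -0.597] [0.2   0.129 0.288]
x [ 0.245  0.362 -1.148  2.173 -1.065  0.659  0.441] [0.415 0.132 0.132]
ext [-0.659  0.671 -0.282  1.465  0.561  1.24  -0.633] [0.27
[... 1246 characters left out ...]
001 -0.501] [0.215 0.155 0.306]
c4 [-0.533  0.775 -0.128  1.532  0.58   0.974 -0.485] [0.215 0.141 0.285]
ret [-0.599  0.782 -0.138  1.519  0.57   1.006 -0.544] [0.216 0.145 0.288]
x [ 0.619 -0.018 -1.25   2.38  -1.29   0.546  0.911] [0.42  0.132 0.132]
ext [-0.569  0.692 -0.427  1.459  0.647  1.283 -0.688] [0.252 0.212 0.213]
pre [-0.497  0.818 -0.373  1.49   0.728  1.111 -0.68 ] [0.192 0.157 0.337]
c0 [-0.456  0.811 -0.366  1.504  0.735  1.09  -0.647] [0.188 0.14  0.318]
c2 [-0.419  0.818 -0.359  1.486  0.74   1.082 -0.603] [0.18  0.121 0.306]
c4 [-0.386  0.801 -0.355  1.521  0.747  1.056 -0.588] [0.181 0.109 0.285]
ret [-0.454  0.809 -0.366  1.508  0.736  1.088 -0.647] [0.185 0.112 0.288]
```

```bash
python3 - <<'E'
from h import *
seg(np.array([.55,.37,.2]),Rdown(29,22),3,hold=0)
E
```

```text
total deg 79.4 dist 0.316
[[-0.05, 0.05, -0.02, 0.0, -0.11, -0.01, 0], [-0.09, 0.09, -0.03, 0.0, -0.22, -0.01, 0], [-0.14, 0.14, -0.05, 0.01, -0.33, -0.02, 0], [-0.18, 0.18, -0.07, 0.01, -0.44, -0.03, 0], [-0.23, 0.23, -0.08, 0.01, -0.55, -0.04, 0], [-0.27, 0.27, -0.1, 0.01, -0.66, -0.04, 0], [-0.32, 0.32, -0.12, 0.02, -0.77, -0.05, 0], [-0.36, 0.36, -0.13, 0.02, -0.88, -0.06, 0]]
```

Emit:
send_rows:
  commands:
    - [-0.05,0.05,-0.02,0.0,-0.11,-0.01,0]
    - [-0.09,0.09,-0.03,0.0,-0.22,-0.01,0]
    - [-0.14,0.14,-0.05,0.01,-0.33,-0.02,0]
    - [-0.18,0.18,-0.07,0.01,-0.44,-0.03,0]
    - [-0.23,0.23,-0.08,0.01,-0.55,-0.04,0]
    - [-0.27,0.27,-0.1,0.01,-0.66,-0.04,0]
    - [-0.32,0.32,-0.12,0.02,-0.77,-0.05,0]
    - [-0.36,0.36,-0.13,0.02,-0.88,-0.06,0]

```text
time: 6.65
position: [0.3705, 0.4236, 0.2911]
tcp_rot: [[-0.374, 0.904, -0.207], [0.775, 0.428, 0.466], [0.51, 0.014, -0.86]]
contact_force: [0.3, -0.1, -0.1]
opening: 0.0002
```

```bash
python3 - <<'E'
from h import *
from sim import *
st()
q=np.array(env.get_obs()["joints"]);print(F(q)[0],clear(q))
seg(np.array([.55,.37,.2]),Rdown(29,22),2,hold=0)
E
```

```text
6.65 q [-0.058  0.378 -0.715  1.847 -0.35   0.869 -0.061] p [0.371 0.424 0.291] F [ 0.337 -0.105 -0.056] open 0.0002
[0.37  0.425 0.29 ] [np.float64(0.399), np.float64(0.147), np.float64(0.159)]
total deg 52.7 dist 0.208
[[-0.05, 0.04, 0.01, 0.0, -0.11, -0.01, 0], [-0.1, 0.09, 0.01, 0.0, -0.22, -0.02, 0], [-0.15, 0.13, 0.02, 0.01, -0.33, -0.02, 0], [-0.19, 0.17, 0.02, 0.01, -0.44, -0.03, 0], [-0.24, 0.22, 0.03, 0.01, -0.55, -0.04, 0], [-0.29, 0.26, 0.03, 0.01, -0.66, -0.05, 0], [-0.34, 0.3, 0.04, 0.02, -0.77, -0.05, 0], [-0.39, 0.35, 0.04, 0.02, -0.88, -0.06, 0]]
```

Emit:
send_rows:
  commands:
    - [-0.05,0.04,0.01,0.0,-0.11,-0.01,0]
    - [-0.1,0.09,0.01,0.0,-0.22,-0.02,0]
    - [-0.15,0.13,0.02,0.01,-0.33,-0.02,0]
    - [-0.19,0.17,0.02,0.01,-0.44,-0.03,0]
    - [-0.24,0.22,0.03,0.01,-0.55,-0.04,0]
    - [-0.29,0.26,0.03,0.01,-0.66,-0.05,0]
    - [-0.34,0.3,0.04,0.02,-0.77,-0.05,0]
    - [-0.39,0.35,0.04,0.02,-0.88,-0.06,0]

```text
time: 7.32
position: [0.4624, 0.396, 0.244]
tcp_rot: [[-0.455, 0.89, -0.021], [0.888, 0.455, 0.068], [0.07, 0.012, -0.997]]
contact_force: [0.5, -0.4, -1.1]
opening: -0.0003
```

```bash
python3 - <<'E'
from h import *
from sim import *
st()
q=np.array(env.get_obs()["joints"]);print(clear(q))
seg(np.array([.55,.37,.2]),Rdown(29,22),1,hold=0)
E
```

```text
7.32 q [-0.41   0.48  -0.462  1.644  0.17   1.032 -0.433] p [0.462 0.396 0.244] F [ 0.51  -0.37  -1.145] open -0.0003
[np.float64(0.334), np.float64(0.193), np.float64(0.253)]
total deg 26.1 dist 0.101
[[-0.04, 0.04, 0.03, 0.0, -0.11, -0.01, 0], [-0.08, 0.08, 0.05, 0.0, -0.22, -0.02, 0], [-0.12, 0.12, 0.08, 0.0, -0.33, -0.03, 0], [-0.16, 0.16, 0.1, 0.01, -0.43, -0.03, 0], [-0.21, 0.21, 0.13, 0.01, -0.54, -0.04, 0], [-0.25, 0.25, 0.15, 0.01, -0.65, -0.05, 0], [-0.29, 0.29, 0.18, 0.01, -0.76, -0.06, 0], [-0.33, 0.33, 0.2, 0.01, -0.87, -0.07, 0]]
```

Emit:
send_rows:
  commands:
    - [-0.04,0.04,0.03,0.0,-0.11,-0.01,0]
    - [-0.08,0.08,0.05,0.0,-0.22,-0.02,0]
    - [-0.12,0.12,0.08,0.0,-0.33,-0.03,0]
    - [-0.16,0.16,0.1,0.01,-0.43,-0.03,0]
    - [-0.21,0.21,0.13,0.01,-0.54,-0.04,0]
    - [-0.25,0.25,0.15,0.01,-0.65,-0.05,0]
    - [-0.29,0.29,0.18,0.01,-0.76,-0.06,0]
    - [-0.33,0.33,0.2,0.01,-0.87,-0.07,0]

```text
time: 7.98
position: [0.5514, 0.3692, 0.1986]
tcp_rot: [[-0.448, 0.875, 0.184], [0.809, 0.485, -0.332], [-0.379, 0.0, -0.925]]
contact_force: [0.4, -0.1, 0.2]
opening: 0.0002
```

```bash
python3 - <<'E'
from h import *
from sim import *
st()
q=np.array(env.get_obs()["joints"]);print(clear(q))
print(fing(0),fing(0,gap=.03))
seg(fing(-8,gap=.03),Rdown(29,22),1,hold=1)
E
```

```text
7.98 q [-0.673  0.672 -0.261  1.468  0.555  1.233 -0.631] p [0.551 0.369 0.199] F [ 0.4   -0.073  0.242] open 0.0002
[np.float64(0.279), np.float64(0.235), np.float64(0.339)]
[0.618 0.294 0.098] [0.604 0.32  0.098]
total deg 0.3 dist 0.121
[[-0.02, 0.01, 0.08, 0.0, 0.0, 0.0, 0], [-0.03, 0.03, 0.17, 0.0, 0.0, 0.0, 0], [-0.05, 0.04, 0.25, 0.0, 0.0, 0.0, 0], [-0.06, 0.05, 0.34, 0.0, 0.01, 0.0, 0], [-0.08, 0.06, 0.42, 0.0, 0.01, 0.0, 0], [-0.09, 0.08, 0.5, 0.0, 0.01, 0.0, 0], [-0.11, 0.09, 0.59, 0.0, 0.01, 0.0, 0], [-0.11, 0.09, 0.59, 0.0, 0.01, 0.0, 0]]
```

Emit:
send_rows:
  commands:
    - [-0.02,0.01,0.08,0.0,0.0,0.0,0]
    - [-0.03,0.03,0.17,0.0,0.0,0.0,0]
    - [-0.05,0.04,0.25,0.0,0.0,0.0,0]
    - [-0.06,0.05,0.34,0.0,0.01,0.0,0]
    - [-0.08,0.06,0.42,0.0,0.01,0.0,0]
    - [-0.09,0.08,0.5,0.0,0.01,0.0,0]
    - [-0.11,0.09,0.59,0.0,0.01,0.0,0]
    - [-0.11,0.09,0.59,0.0,0.01,0.0,0]

```text
time: 8.65
position: [0.5992, 0.3166, 0.094]
tcp_rot: [[-0.447, 0.876, 0.178], [0.811, 0.482, -0.333], [-0.377, -0.005, -0.926]]
contact_force: [-0.2, -1.3, 0.6]
opening: -0.0
```

```bash
python3 - <<'E'
from h import *
st()
s=cam("scene");t=cam("top");w=cam("wrist","pics/w4.png")
crop(s,160,120,340,290,4,"pics/s4.png");crop(t,130,130,280,260,5,"pics/t4.png")
E
```

```text
8.65 q [-0.597  0.798 -0.216  1.511  0.619  1.049 -0.625] p [0.599 0.317 0.094] F [-0.166 -1.257  0.55 ] open -0.0
```

View pics/s4.png

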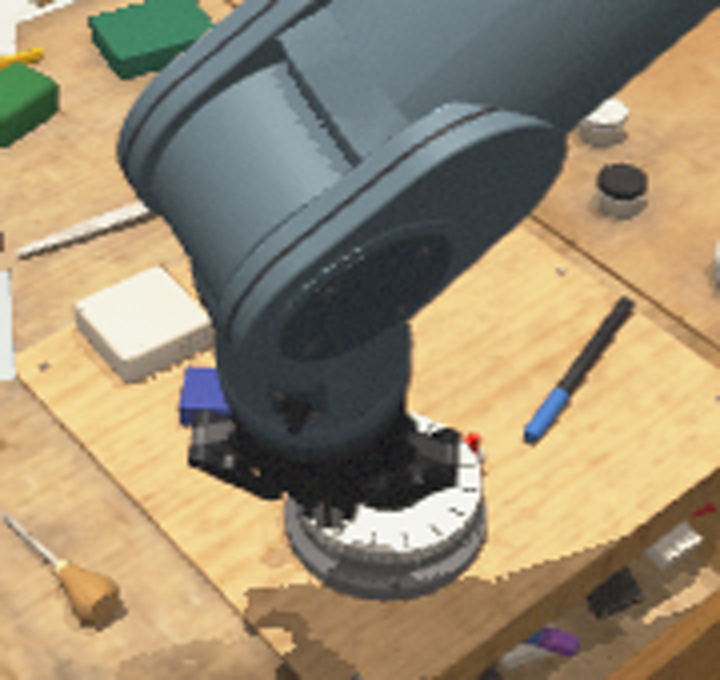

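View pics/t4.png

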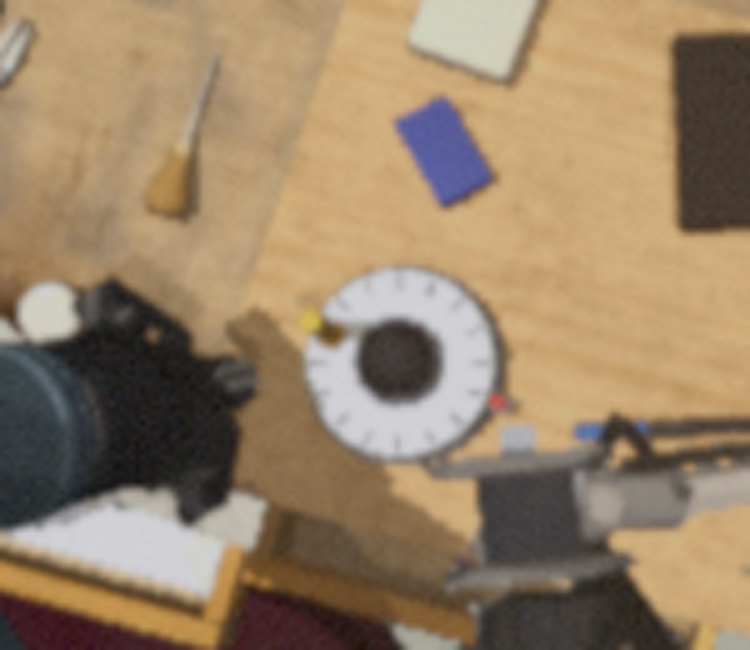

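View pics/w4.png

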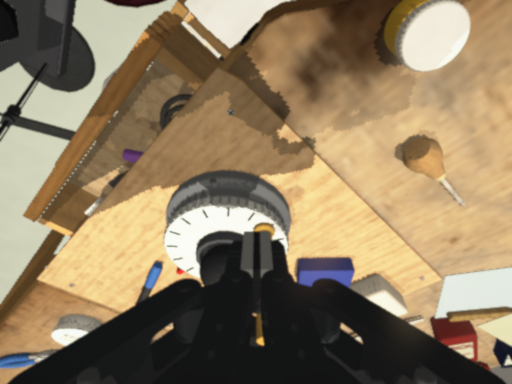

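```bash
python3 - <<'E'
from h import *
t=cam("top");o=env.get_obs();p=np.array(o["position"]);R=np.array(o["tcp_rot"])
def c(u): return [(u[0]-160)*10,(u[1]-180)*10]
print("tcp",c(proj(t,p)))
for s in(-.011,.011):
  for y in (-.01,.01): print(s,y,c(proj(t,p+R@[s,y,0])))
print("post", c(proj(t,[C[0]+.04*np.cos(np.radians(PHI0)),C[1]+.04*np.sin(np.radians(PHI0)),.126])))
crop(t,160,180,240,240,10,"pics/t5.png")
E
```

```text
tcp [165.0, 254.00000000000006]
-0.011 -0.01 [215.0, 268.0000000000001]
-0.011 0.01 [180.0, 200.0]
0.011 -0.01 [150.0, 308.0000000000001]
0.011 0.01 [115.0, 240.0]
post [319.00000000000006, 140.0]
```

View pics/t5.png

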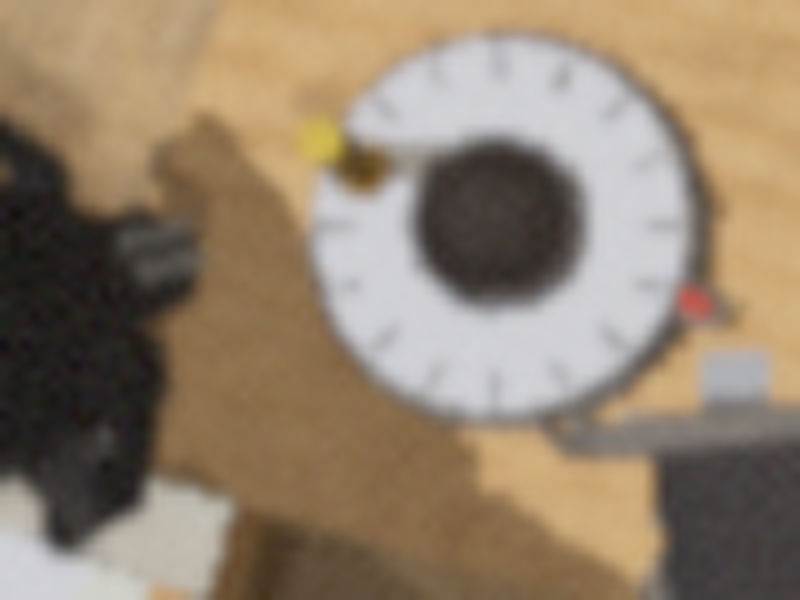

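```bash
python3 - <<'E'
from h import *
rows([(fing(-8+5*k/7,gap=.032-.029*k/7),Rdown(29,22)) for k in [1,2,3,4,5,6,7,7]],0,3)
E
```

```text
[[-0.013, -0.001, 0.008, 0.003, -0.002, 0.0, 0], [-0.034, 0.001, 0.016, 0.003, -0.002, 0.0, 0], [-0.055, 0.002, 0.025, 0.003, -0.002, 0.0, 0], [-0.076, 0.004, 0.033, 0.003, -0.002, 0.0, 0], [-0.097, 0.006, 0.042, 0.003, -0.002, 0.0, 0], [-0.118, 0.008, 0.05, 0.003, -0.002, 0.0, 0], [-0.139, 0.009, 0.058, 0.003, -0.002, 0.0, 0], [-0.139, 0.009, 0.058, 0.003, -0.002, 0.0, 0]]
```

Emit:
send_rows:
  commands:
    - [-0.013,-0.001,0.008,0.003,-0.002,0.0,0]
    - [-0.034,0.001,0.016,0.003,-0.002,0.0,0]
    - [-0.055,0.002,0.025,0.003,-0.002,0.0,0]
    - [-0.076,0.004,0.033,0.003,-0.002,0.0,0]
    - [-0.097,0.006,0.042,0.003,-0.002,0.0,0]
    - [-0.118,0.008,0.05,0.003,-0.002,0.0,0]
    - [-0.139,0.009,0.058,0.003,-0.002,0.0,0]
    - [-0.139,0.009,0.058,0.003,-0.002,0.0,0]

```text
time: 9.52
position: [0.6157, 0.2952, 0.0982]
tcp_rot: [[-0.448, 0.875, 0.182], [0.811, 0.483, -0.329], [-0.376, -0.0, -0.927]]
contact_force: [0.0, 0.8, -1.5]
opening: 0.0001
```

```bash
cat >> h.py <<'E'
def fst():
    """finger state: f deg & gap from measured TCP"""
    o=env.get_obs();p=np.array(o["position"]);
    n=np.array([np.sin(np.radians(YAW)),-np.cos(np.radians(YAW))])
    v=p[:2]+n*.0162-C; F=np.array(o["contact_force"])
    print("t",round(o["time"],2),"f",round(PHI0-np.degrees(np.arctan2(v[1],v[0])),2),"r",round(np.hypot(*v),4),"z",p[2].round(4),"F",F.round(1),"Fpush",round(float(-(F[:2]@n)),2))
E
python3 - <<'E'
from h import *
fst()
t=cam("top");crop(t,160,180,240,240,10,"pics/t6.png")
rows([(fing(-3+9*k/7,gap=.003-.003*k/7),Rdown(29,22)) for k in [1,2,3,4,5,6,7,7]],0,3)
E
```

```text
t 9.52 f -4.17 r 0.0406 z 0.0982 F [ 0.   0.8 -1.5] Fpush 0.68
[[0.0, 0.004, 0.0, -0.001, 0.001, -0.002, 0], [-0.005, 0.006, 0.003, -0.001, 0.001, -0.002, 0], [-0.01, 0.009, 0.005, -0.001, 0.001, -0.002, 0], [-0.015, 0.012, 0.007, -0.001, 0.001, -0.002, 0], [-0.021, 0.015, 0.009, -0.001, 0.001, -0.002, 0], [-0.026, 0.017, 0.011, -0.001, 0.001, -0.002, 0], [-0.032, 0.02, 0.013, -0.001, 0.001, -0.002, 0], [-0.032, 0.02, 0.013, -0.001, 0.001, -0.002, 0]]
```

View pics/t6.png

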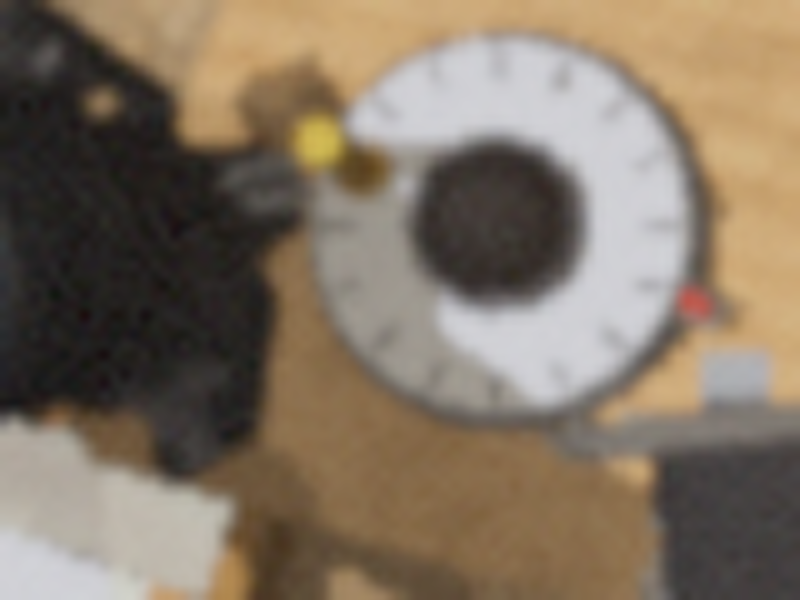

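Emit:
send_rows:
  commands:
    - [0.0,0.004,0.0,-0.001,0.001,-0.002,0]
    - [-0.005,0.006,0.003,-0.001,0.001,-0.002,0]
    - [-0.01,0.009,0.005,-0.001,0.001,-0.002,0]
    - [-0.015,0.012,0.007,-0.001,0.001,-0.002,0]
    - [-0.021,0.015,0.009,-0.001,0.001,-0.002,0]
    - [-0.026,0.017,0.011,-0.001,0.001,-0.002,0]
    - [-0.032,0.02,0.013,-0.001,0.001,-0.002,0]
    - [-0.032,0.02,0.013,-0.001,0.001,-0.002,0]

```text
time: 10.23
position: [0.6219, 0.2926, 0.098]
tcp_rot: [[-0.45, 0.874, 0.181], [0.811, 0.485, -0.326], [-0.373, 0.0, -0.928]]
contact_force: [-2.0, 2.4, -0.3]
opening: 0.0005
```

```bash
python3 - <<'E'
from h import *
fst()
t=cam("top");crop(t,160,180,240,240,10,"pics/t7.png")
rows([(fing(6+6*k/7),Rdown(29,22)) for k in [1,2,3,4,5,6,7,7]],0,3)
E
```

```text
t 10.23 f 5.32 r 0.0406 z 0.098 F [-2.   2.4 -0.3] Fpush 3.07
[[-0.006, 0.001, 0.002, 0.001, -0.003, 0.001, 0], [-0.008, 0.002, 0.003, 0.001, -0.003, 0.001, 0], [-0.011, 0.004, 0.004, 0.001, -0.003, 0.001, 0], [-0.013, 0.005, 0.005, 0.001, -0.003, 0.001, 0], [-0.015, 0.007, 0.006, 0.001, -0.003, 0.001, 0], [-0.018, 0.008, 0.007, 0.001, -0.003, 0.001, 0], [-0.02, 0.01, 0.008, 0.001, -0.003, 0.001, 0], [-0.02, 0.01, 0.008, 0.001, -0.003, 0.001, 0]]
```

View pics/t7.png

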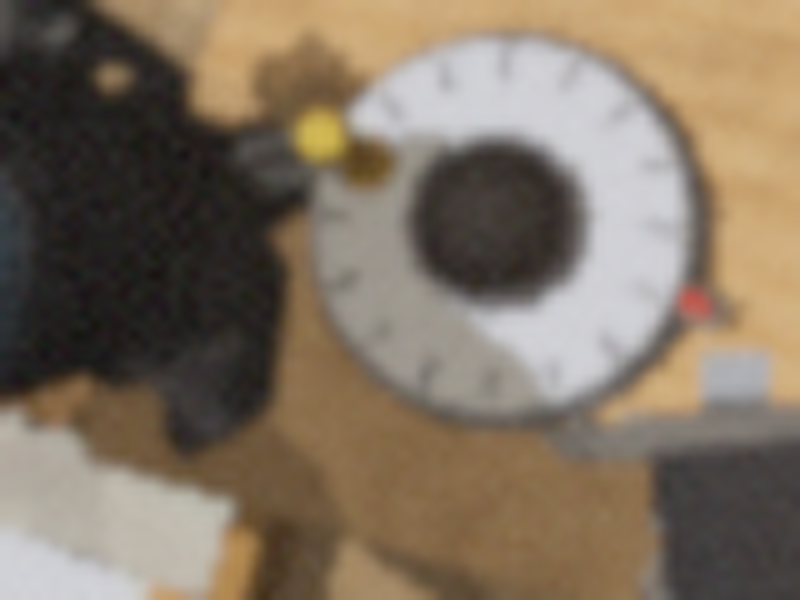

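Emit:
send_rows:
  commands:
    - [-0.006,0.001,0.002,0.001,-0.003,0.001,0]
    - [-0.008,0.002,0.003,0.001,-0.003,0.001,0]
    - [-0.011,0.004,0.004,0.001,-0.003,0.001,0]
    - [-0.013,0.005,0.005,0.001,-0.003,0.001,0]
    - [-0.015,0.007,0.006,0.001,-0.003,0.001,0]
    - [-0.018,0.008,0.007,0.001,-0.003,0.001,0]
    - [-0.02,0.01,0.008,0.001,-0.003,0.001,0]
    - [-0.02,0.01,0.008,0.001,-0.003,0.001,0]

```text
time: 10.95
position: [0.6259, 0.2907, 0.0981]
tcp_rot: [[-0.45, 0.874, 0.183], [0.811, 0.485, -0.326], [-0.374, 0.001, -0.927]]
contact_force: [-0.7, 5.0, -0.9]
opening: 0.0004
```

```bash
python3 - <<'E'
from h import *
fst()
t=cam("top");crop(t,160,180,240,240,10,"pics/t8.png")
rows([(fing(12+4*k/7),Rdown(29,22)) for k in [1,2,3,4,5,6,7,7]],0,3)
E
```

```text
t 10.95 f 11.52 r 0.0409 z 0.0981 F [-0.7  5.  -0.9] Fpush 4.72
[[-0.005, -0.002, 0.002, 0.003, -0.001, 0.0, 0], [-0.006, -0.002, 0.003, 0.003, -0.001, 0.0, 0], [-0.008, -0.001, 0.004, 0.003, -0.001, 0.0, 0], [-0.01, 0.0, 0.004, 0.003, -0.001, 0.0, 0], [-0.011, 0.001, 0.005, 0.003, -0.001, 0.0, 0], [-0.013, 0.002, 0.006, 0.003, -0.001, 0.0, 0], [-0.015, 0.003, 0.006, 0.003, -0.001, 0.0, 0], [-0.015, 0.003, 0.006, 0.003, -0.001, 0.0, 0]]
```

View pics/t8.png

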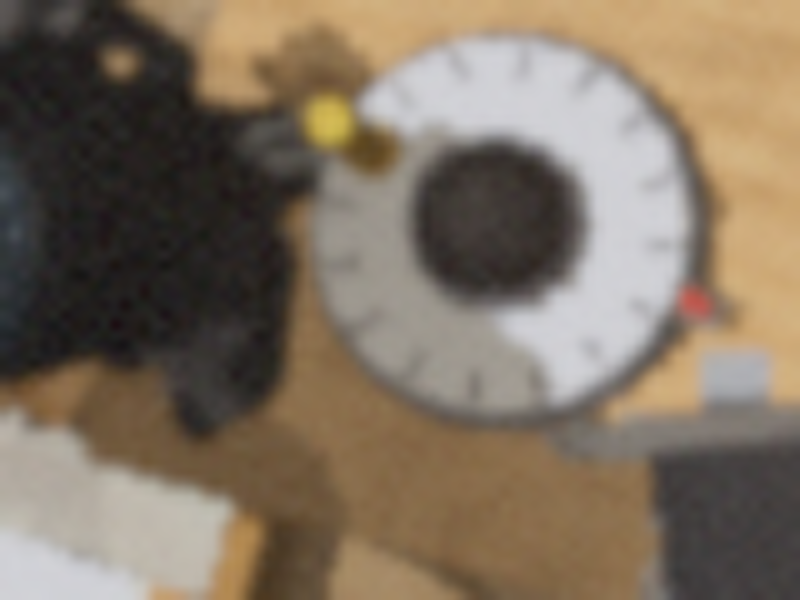

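Emit:
send_rows:
  commands:
    - [-0.005,-0.002,0.002,0.003,-0.001,0.0,0]
    - [-0.006,-0.002,0.003,0.003,-0.001,0.0,0]
    - [-0.008,-0.001,0.004,0.003,-0.001,0.0,0]
    - [-0.01,0.0,0.004,0.003,-0.001,0.0,0]
    - [-0.011,0.001,0.005,0.003,-0.001,0.0,0]
    - [-0.013,0.002,0.006,0.003,-0.001,0.0,0]
    - [-0.015,0.003,0.006,0.003,-0.001,0.0,0]
    - [-0.015,0.003,0.006,0.003,-0.001,0.0,0]

```text
time: 11.67
position: [0.6284, 0.2869, 0.0981]
tcp_rot: [[-0.449, 0.875, 0.181], [0.811, 0.484, -0.329], [-0.376, -0.001, -0.927]]
contact_force: [-0.5, 0.5, 0.4]
opening: -0.0
```

```bash
python3 - <<'E'
from h import *
fst()
t=cam("top");crop(t,160,180,240,240,10,"pics/t9.png")
rows([(fing(16+16*k/7),Rdown(29,22)) for k in [1,2,3,4,5,6,7,7]],0,3)
E
```

```text
t 11.67 f 17.51 r 0.0394 z 0.0981 F [-0.5  0.5  0.4] Fpush 0.67
[[-0.003, 0.004, 0.002, -0.002, 0.001, -0.001, 0], [-0.01, 0.006, 0.004, -0.002, 0.001, -0.001, 0], [-0.017, 0.009, 0.007, -0.002, 0.001, -0.001, 0], [-0.024, 0.011, 0.01, -0.002, 0.001, -0.001, 0], [-0.031, 0.013, 0.013, -0.002, 0.001, -0.001, 0], [-0.038, 0.014, 0.016, -0.002, 0.001, -0.001, 0], [-0.046, 0.015, 0.019, -0.002, 0.001, -0.001, 0], [-0.046, 0.015, 0.019, -0.002, 0.001, -0.001, 0]]
```

View pics/t9.png

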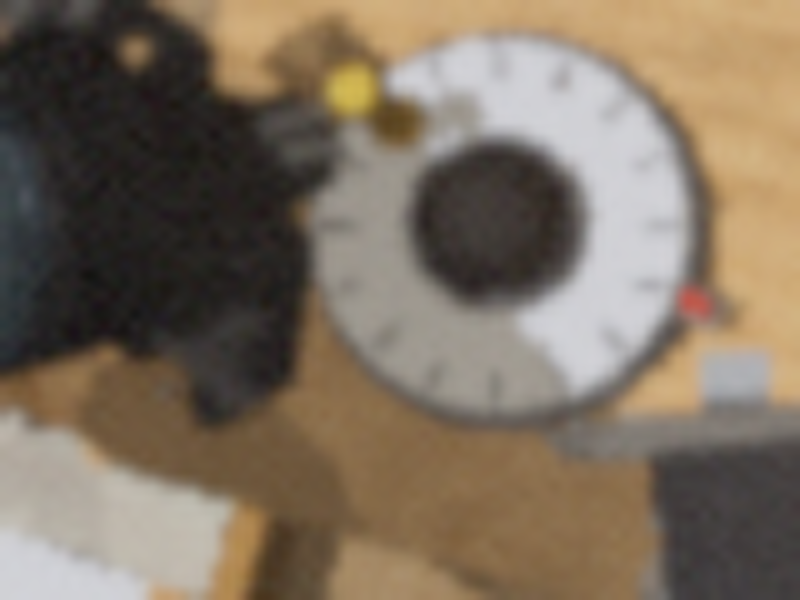

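Emit:
send_rows:
  commands:
    - [-0.003,0.004,0.002,-0.002,0.001,-0.001,0]
    - [-0.01,0.006,0.004,-0.002,0.001,-0.001,0]
    - [-0.017,0.009,0.007,-0.002,0.001,-0.001,0]
    - [-0.024,0.011,0.01,-0.002,0.001,-0.001,0]
    - [-0.031,0.013,0.013,-0.002,0.001,-0.001,0]
    - [-0.038,0.014,0.016,-0.002,0.001,-0.001,0]
    - [-0.046,0.015,0.019,-0.002,0.001,-0.001,0]
    - [-0.046,0.015,0.019,-0.002,0.001,-0.001,0]

```text
time: 12.38
position: [0.6357, 0.281, 0.0981]
tcp_rot: [[-0.45, 0.874, 0.182], [0.811, 0.486, -0.326], [-0.373, 0.001, -0.928]]
contact_force: [-1.6, 3.3, 0.2]
opening: -0.0001
```

```bash
python3 - <<'E'
from h import *
fst()
t=cam("top");crop(t,160,180,240,240,10,"pics/t10.png")
rows([(fing(32+6*k/7),Rdown(29,22)) for k in [1,2,3,4,5,6,7,7]],0,3)
E
```

```text
t 12.38 f 30.94 r 0.0405 z 0.0981 F [-1.6  3.3  0.2] Fpush 3.61
[[-0.006, -0.002, 0.003, 0.003, -0.002, 0.001, 0], [-0.009, -0.001, 0.004, 0.003, -0.002, 0.001, 0], [-0.012, -0.001, 0.005, 0.003, -0.002, 0.001, 0], [-0.015, -0.001, 0.006, 0.003, -0.002, 0.001, 0], [-0.017, -0.001, 0.007, 0.003, -0.002, 0.001, 0], [-0.02, 0.0, 0.008, 0.003, -0.002, 0.001, 0], [-0.023, 0.0, 0.01, 0.003, -0.002, 0.001, 0], [-0.023, 0.0, 0.01, 0.003, -0.002, 0.001, 0]]
```

View pics/t10.png

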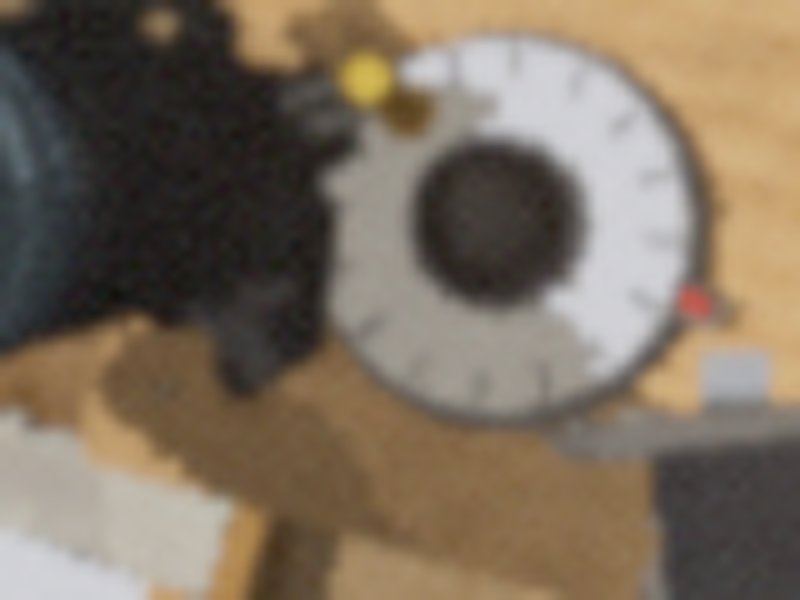

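Emit:
send_rows:
  commands:
    - [-0.006,-0.002,0.003,0.003,-0.002,0.001,0]
    - [-0.009,-0.001,0.004,0.003,-0.002,0.001,0]
    - [-0.012,-0.001,0.005,0.003,-0.002,0.001,0]
    - [-0.015,-0.001,0.006,0.003,-0.002,0.001,0]
    - [-0.017,-0.001,0.007,0.003,-0.002,0.001,0]
    - [-0.02,0.0,0.008,0.003,-0.002,0.001,0]
    - [-0.023,0.0,0.01,0.003,-0.002,0.001,0]
    - [-0.023,0.0,0.01,0.003,-0.002,0.001,0]

```text
time: 13.1
position: [0.6384, 0.2753, 0.0978]
tcp_rot: [[-0.449, 0.875, 0.181], [0.811, 0.484, -0.329], [-0.376, -0.001, -0.927]]
contact_force: [-0.8, 0.3, -0.5]
opening: 0.0001
```

```bash
python3 - <<'E'
from h import *
fst()
t=cam("top");crop(t,160,180,240,240,10,"pics/t11.png")
rows([(fing(38+16*k/7),Rdown(29,22)) for k in [1,2,3,4,5,6,7,7]],0,3)
E
```

```text
t 13.1 f 39.86 r 0.0397 z 0.0978 F [-0.8  0.3 -0.5] Fpush 0.68
[[-0.004, 0.001, 0.0, -0.002, 0.002, -0.001, 0], [-0.011, 0.001, 0.003, -0.002, 0.002, -0.001, 0], [-0.018, 0.0, 0.006, -0.002, 0.002, -0.001, 0], [-0.026, -0.001, 0.009, -0.002, 0.002, -0.001, 0], [-0.033, -0.002, 0.012, -0.002, 0.002, -0.001, 0], [-0.04, -0.003, 0.015, -0.002, 0.002, -0.001, 0], [-0.047, -0.005, 0.018, -0.002, 0.002, -0.001, 0], [-0.047, -0.005, 0.018, -0.002, 0.002, -0.001, 0]]
```

View pics/t11.png

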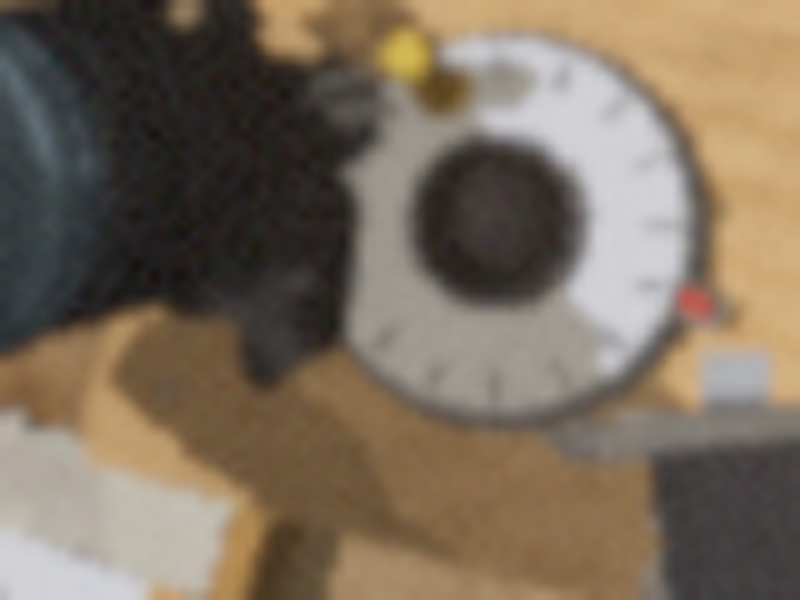

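Emit:
send_rows:
  commands:
    - [-0.004,0.001,0.0,-0.002,0.002,-0.001,0]
    - [-0.011,0.001,0.003,-0.002,0.002,-0.001,0]
    - [-0.018,0.0,0.006,-0.002,0.002,-0.001,0]
    - [-0.026,-0.001,0.009,-0.002,0.002,-0.001,0]
    - [-0.033,-0.002,0.012,-0.002,0.002,-0.001,0]
    - [-0.04,-0.003,0.015,-0.002,0.002,-0.001,0]
    - [-0.047,-0.005,0.018,-0.002,0.002,-0.001,0]
    - [-0.047,-0.005,0.018,-0.002,0.002,-0.001,0]

```text
time: 13.82
position: [0.6423, 0.2675, 0.0982]
tcp_rot: [[-0.45, 0.874, 0.182], [0.811, 0.486, -0.326], [-0.373, 0.001, -0.928]]
contact_force: [-0.9, 3.8, 0.4]
opening: -0.0004
```

```bash
python3 - <<'E'
from h import *
fst()
t=cam("top");crop(t,160,180,240,240,10,"pics/t12.png")
rows([(fing(54+6.5*k/7),Rdown(29,22)) for k in [1,2,3,4,5,6,7,7]],0,3)
E
```

```text
t 13.82 f 52.4 r 0.0404 z 0.0982 F [-0.9  3.8  0.4] Fpush 3.78
[[-0.007, -0.004, 0.004, 0.003, -0.003, 0.0, 0], [-0.01, -0.005, 0.005, 0.003, -0.003, 0.0, 0], [-0.013, -0.006, 0.006, 0.003, -0.003, 0.0, 0], [-0.016, -0.007, 0.007, 0.003, -0.003, 0.0, 0], [-0.019, -0.008, 0.008, 0.003, -0.003, 0.0, 0], [-0.022, -0.009, 0.009, 0.003, -0.003, 0.0, 0], [-0.024, -0.01, 0.011, 0.003, -0.003, 0.0, 0], [-0.024, -0.01, 0.011, 0.003, -0.003, 0.0, 0]]
```

View pics/t12.png

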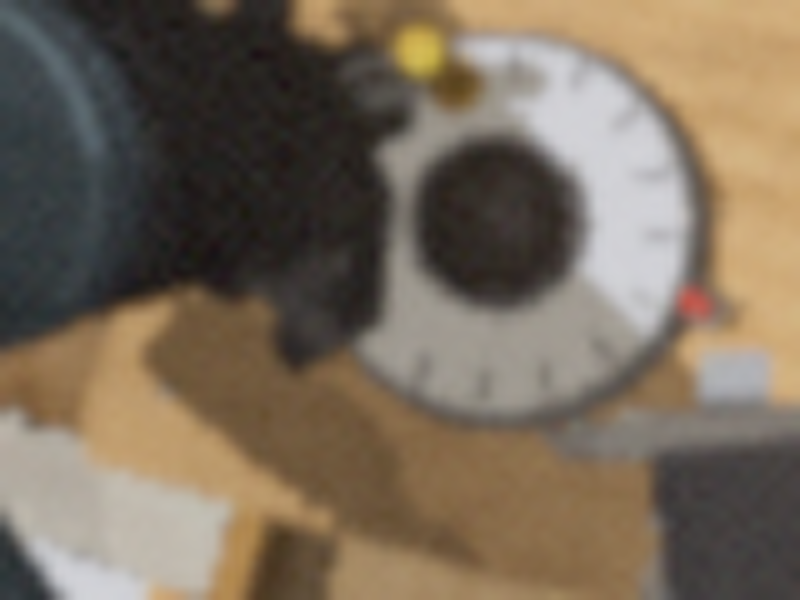

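Emit:
send_rows:
  commands:
    - [-0.007,-0.004,0.004,0.003,-0.003,0.0,0]
    - [-0.01,-0.005,0.005,0.003,-0.003,0.0,0]
    - [-0.013,-0.006,0.006,0.003,-0.003,0.0,0]
    - [-0.016,-0.007,0.007,0.003,-0.003,0.0,0]
    - [-0.019,-0.008,0.008,0.003,-0.003,0.0,0]
    - [-0.022,-0.009,0.009,0.003,-0.003,0.0,0]
    - [-0.024,-0.01,0.011,0.003,-0.003,0.0,0]
    - [-0.024,-0.01,0.011,0.003,-0.003,0.0,0]

```text
time: 14.53
position: [0.6431, 0.2607, 0.0978]
tcp_rot: [[-0.449, 0.875, 0.181], [0.811, 0.484, -0.329], [-0.376, -0.001, -0.927]]
contact_force: [0.1, -0.9, 0.5]
opening: 0.0002
```

```bash
python3 - <<'E'
from h import *
from sim import clear
fst();print(clear(np.array(env.get_obs()["joints"])))
t=cam("top");crop(t,160,180,240,240,10,"pics/t13.png")
rows([(fing(60.5+15.5*k/7),Rdown(29,22)) for k in [1,2,3,4,5,6,7,7]],0,3)
E
```

```text
t 14.53 f 62.14 r 0.0399 z 0.0978 F [ 0.1 -0.9  0.5] Fpush -0.81
[np.float64(0.202), np.float64(0.138), np.float64(0.298)]
[[-0.004, -0.001, 0.0, -0.002, 0.001, 0.0, 0], [-0.01, -0.004, 0.003, -0.002, 0.001, 0.0, 0], [-0.017, -0.008, 0.006, -0.002, 0.001, 0.0, 0], [-0.023, -0.012, 0.008, -0.002, 0.001, 0.0, 0], [-0.029, -0.016, 0.011, -0.002, 0.001, 0.0, 0], [-0.035, -0.02, 0.013, -0.002, 0.001, 0.0, 0], [-0.041, -0.024, 0.015, -0.002, 0.001, 0.0, 0], [-0.041, -0.024, 0.015, -0.002, 0.001, 0.0, 0]]
```

View pics/t13.png

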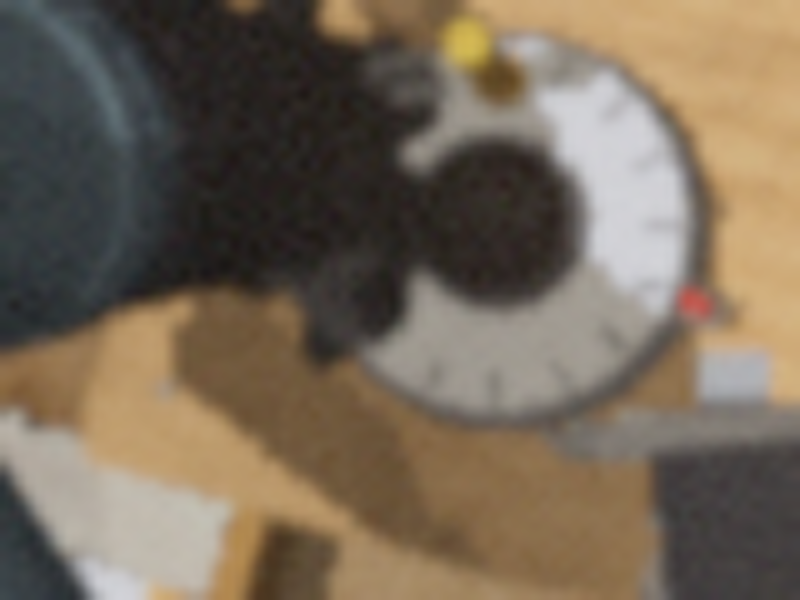

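Emit:
send_rows:
  commands:
    - [-0.004,-0.001,0.0,-0.002,0.001,0.0,0]
    - [-0.01,-0.004,0.003,-0.002,0.001,0.0,0]
    - [-0.017,-0.008,0.006,-0.002,0.001,0.0,0]
    - [-0.023,-0.012,0.008,-0.002,0.001,0.0,0]
    - [-0.029,-0.016,0.011,-0.002,0.001,0.0,0]
    - [-0.035,-0.02,0.013,-0.002,0.001,0.0,0]
    - [-0.041,-0.024,0.015,-0.002,0.001,0.0,0]
    - [-0.041,-0.024,0.015,-0.002,0.001,0.0,0]

```text
time: 15.25
position: [0.6431, 0.252, 0.0982]
tcp_rot: [[-0.45, 0.874, 0.182], [0.811, 0.485, -0.326], [-0.374, 0.001, -0.928]]
contact_force: [1.0, 3.4, -1.1]
opening: 0.0002
```

```bash
python3 - <<'E'
from h import *
from sim import clear
fst();print(clear(np.array(env.get_obs()["joints"])))
t=cam("top");crop(t,160,180,240,240,10,"pics/t14.png")
rows([(fing(76+6.5*k/7),Rdown(29,22)) for k in [1,2,3,4,5,6,7,7]],0,3)
E
```

```text
t 15.25 f 74.6 r 0.0399 z 0.0982 F [ 1.   3.4 -1.1] Fpush 2.48
[np.float64(0.203), np.float64(0.133), np.float64(0.289)]
[[-0.006, -0.004, 0.003, 0.002, -0.002, 0.001, 0], [-0.009, -0.006, 0.004, 0.002, -0.002, 0.001, 0], [-0.011, -0.008, 0.005, 0.002, -0.002, 0.001, 0], [-0.013, -0.01, 0.006, 0.002, -0.002, 0.001, 0], [-0.015, -0.013, 0.007, 0.002, -0.002, 0.001, 0], [-0.018, -0.015, 0.008, 0.002, -0.002, 0.001, 0], [-0.02, -0.017, 0.009, 0.002, -0.002, 0.001, 0], [-0.02, -0.017, 0.009, 0.002, -0.002, 0.001, 0]]
```

View pics/t14.png

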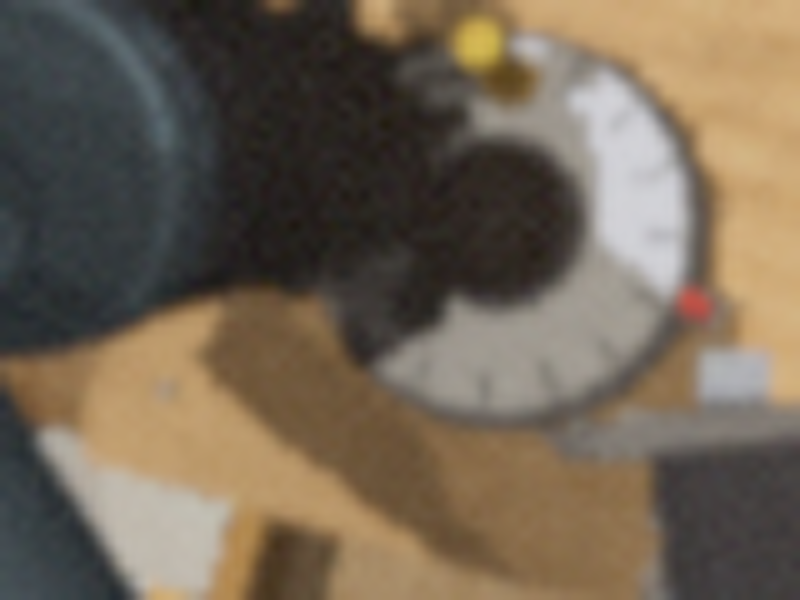

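Emit:
send_rows:
  commands:
    - [-0.006,-0.004,0.003,0.002,-0.002,0.001,0]
    - [-0.009,-0.006,0.004,0.002,-0.002,0.001,0]
    - [-0.011,-0.008,0.005,0.002,-0.002,0.001,0]
    - [-0.013,-0.01,0.006,0.002,-0.002,0.001,0]
    - [-0.015,-0.013,0.007,0.002,-0.002,0.001,0]
    - [-0.018,-0.015,0.008,0.002,-0.002,0.001,0]
    - [-0.02,-0.017,0.009,0.002,-0.002,0.001,0]
    - [-0.02,-0.017,0.009,0.002,-0.002,0.001,0]

```text
time: 15.97
position: [0.6422, 0.245, 0.0978]
tcp_rot: [[-0.448, 0.875, 0.181], [0.811, 0.483, -0.33], [-0.376, -0.001, -0.927]]
contact_force: [-0.7, 0.4, 0.0]
opening: 0.0003
```

```bash
python3 - <<'E'
from h import *
fst()
t=cam("top");crop(t,160,180,240,240,10,"pics/t15.png")
rows([(fing(82.5-4*k/7,gap=.08*k/7,z=.098+.02*k/7),Rdown(29,22)) for k in [1,2,3,4,5,6,7,7]],0,2)
E
```

```text
t 15.97 f 84.67 r 0.0404 z 0.0978 F [-0.7  0.4  0. ] Fpush 0.71
[[0.05, 0.0, -0.04, 0.0, 0.0, 0.0, 0], [0.1, 0.01, -0.07, 0.0, 0.0, 0.0, 0], [0.15, 0.01, -0.11, 0.0, 0.0, 0.0, 0], [0.2, 0.01, -0.14, 0.0, 0.0, 0.0, 0], [0.25, 0.01, -0.18, 0.0, 0.0, 0.0, 0], [0.3, 0.01, -0.21, 0.0, 0.0, 0.0, 0], [0.35, 0.01, -0.25, 0.0, 0.0, 0.0, 0], [0.35, 0.01, -0.25, 0.0, 0.0, 0.0, 0]]
```

View pics/t15.png

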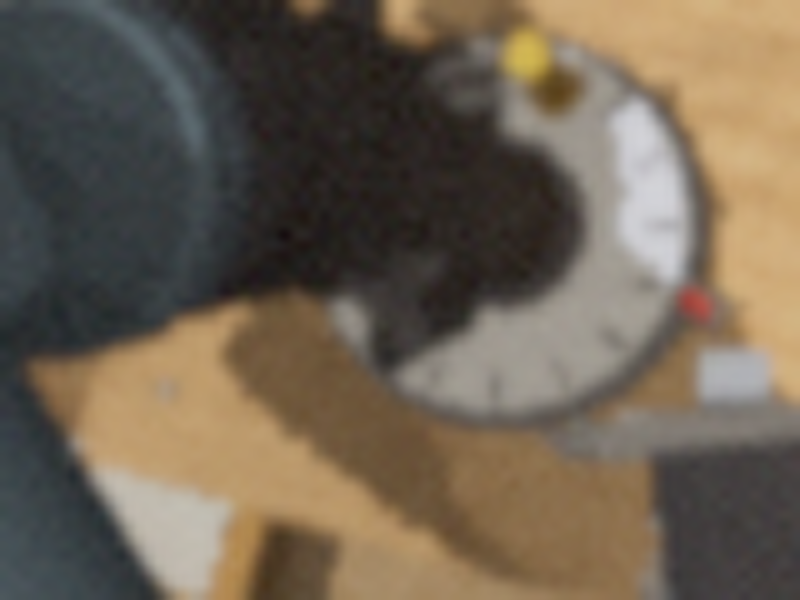

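Emit:
send_rows:
  commands:
    - [0.05,0.0,-0.04,0.0,0.0,0.0,0]
    - [0.1,0.01,-0.07,0.0,0.0,0.0,0]
    - [0.15,0.01,-0.11,0.0,0.0,0.0,0]
    - [0.2,0.01,-0.14,0.0,0.0,0.0,0]
    - [0.25,0.01,-0.18,0.0,0.0,0.0,0]
    - [0.3,0.01,-0.21,0.0,0.0,0.0,0]
    - [0.35,0.01,-0.25,0.0,0.0,0.0,0]
    - [0.35,0.01,-0.25,0.0,0.0,0.0,0]

```text
time: 16.68
position: [0.6016, 0.3242, 0.1185]
tcp_rot: [[-0.452, 0.873, 0.182], [0.81, 0.487, -0.325], [-0.373, 0.0, -0.928]]
contact_force: [-0.7, 0.5, -0.4]
opening: 0.0001
```

```bash
python3 - <<'E'
from h import *
st()
p=np.array(env.get_obs()["position"])
rows([(p+np.array([-.04,.06,.03])*k/7,Rdown(29,22)) for k in [1,2,3,4,5,6,7,7]],0,2)
E
```

```text
16.68 q [-0.595  0.772 -0.228  1.491  0.606  1.083 -0.601] p [0.602 0.324 0.118] F [-0.723  0.502 -0.42 ] open 0.0001
[[0.04, 0.0, -0.04, 0.0, 0.0, 0.01, 0], [0.08, -0.01, -0.08, 0.0, 0.0, 0.01, 0], [0.12, -0.01, -0.12, 0.0, 0.0, 0.01, 0], [0.16, -0.02, -0.16, 0.0, 0.0, 0.01, 0], [0.2, -0.02, -0.2, 0.0, 0.0, 0.01, 0], [0.24, -0.02, -0.23, 0.0, 0.0, 0.01, 0], [0.28, -0.03, -0.27, 0.0, 0.0, 0.01, 0], [0.28, -0.03, -0.27, 0.0, 0.0, 0.01, 0]]
```

Emit:
send_rows:
  commands:
    - [0.04,0.0,-0.04,0.0,0.0,0.01,0]
    - [0.08,-0.01,-0.08,0.0,0.0,0.01,0]
    - [0.12,-0.01,-0.12,0.0,0.0,0.01,0]
    - [0.16,-0.02,-0.16,0.0,0.0,0.01,0]
    - [0.2,-0.02,-0.2,0.0,0.0,0.01,0]
    - [0.24,-0.02,-0.23,0.0,0.0,0.01,0]
    - [0.28,-0.03,-0.27,0.0,0.0,0.01,0]
    - [0.28,-0.03,-0.27,0.0,0.0,0.01,0]

```text
time: 17.35
position: [0.5593, 0.3876, 0.1485]
tcp_rot: [[-0.45, 0.874, 0.183], [0.812, 0.486, -0.322], [-0.37, 0.003, -0.929]]
contact_force: [0.2, 0.3, -0.2]
opening: 0.0001
```

```bash
python3 - <<'E'
from h import *
st()
t=cam("top","pics/t16f.png");crop(t,130,130,280,260,5,"pics/t16.png")
for k in (3,4,5):
    a=np.radians(PHI0-22.5*k);u=proj(t,[C[0]+.04*np.cos(a),C[1]+.04*np.sin(a),.126]);print(k,[(u[0]-130)*5,(u[1]-130)*5])
s=cam("scene");crop(s,160,120,340,290,4,"pics/s16.png")
E
```

```text
17.35 q [-0.688  0.754 -0.253  1.446  0.573  1.175 -0.664] p [0.559 0.388 0.149] F [ 0.212  0.318 -0.205] open 0.0001
3 [383.0, 270.99999999999994]
4 [413.49999999999994, 277.0]
5 [439.00000000000006, 294.00000000000006]
```

View pics/t16.png

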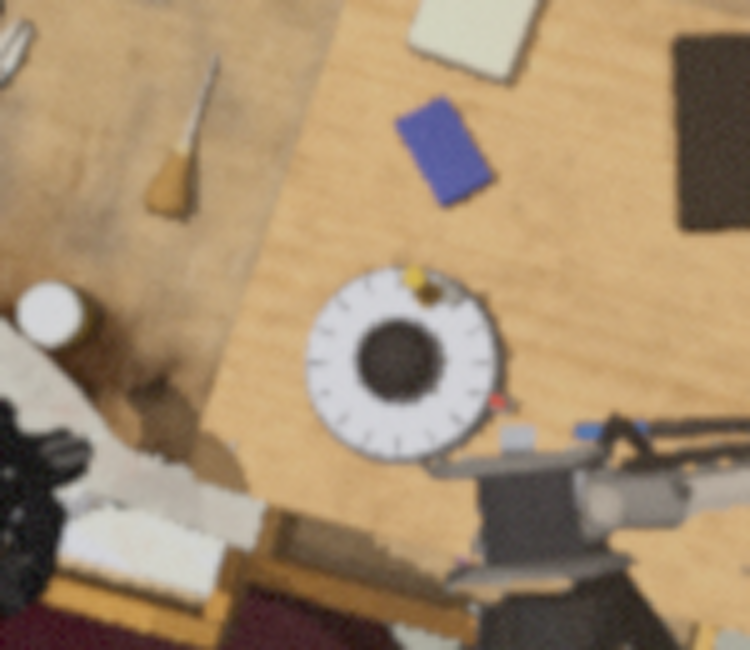

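View pics/s16.png

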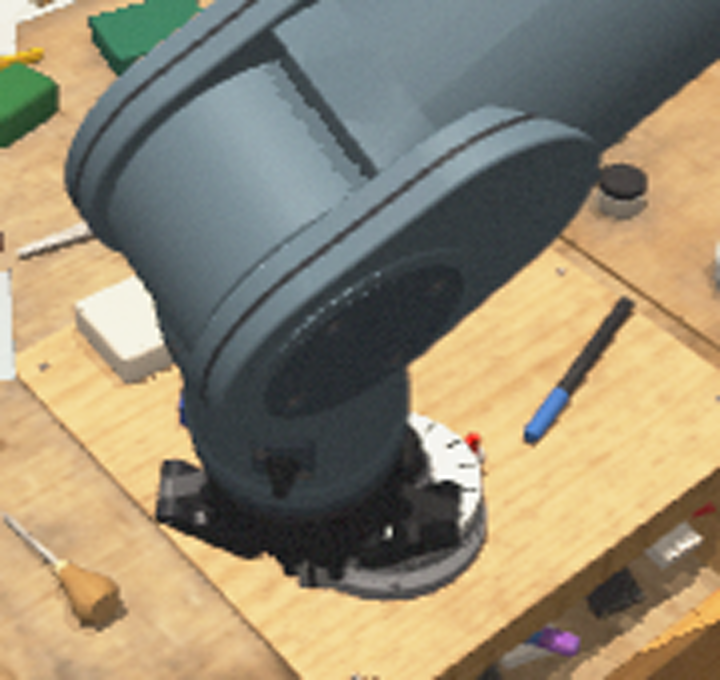

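The post stands at (414,279) in the crop. The fourth stop predicts (413,277), so it matches. The ball is in its cup, the bystanders have not moved and the finger is well clear.

```bash
python3 - <<'E'
from station import env
print(env.job_done())
E
```

```text
the job is handed in; nothing more can be done
None
```

I turned the plate four clicks clockwise by pushing the post with the shut fingertips, then handed the job in at about 17.5 s of the 51 s allowed.

- **Clicks:** I pushed each click slowly and checked it with a top-camera picture. After each one the plate had snapped ahead of the finger and the push force had dropped to within about 1 N of zero. While pushing it was at most about 5 N.
- **Final position:** In the last top picture the post is at (414, 279) in the crop, against (413, 277) predicted for the fourth stop. The third and fifth stops would be at (383, 271) and (439, 294).
- **Other objects:** The pitch ball sits in its cup. The jar, the blue wax and the part of the charcoal block in view look unmoved in the top view, and the marker pen does in the scene view.
- **Finger and arm:** The tip stopped about 15 cm from the post with no contact force. By my model of the arm, its centre line stayed at least about 8 cm from the lamp stand and arms (closest on the first sweep past the stand; 13 cm or more during the pushing). No lamp contact showed in the force readings.

One check disagreed: my first arm model was 2.5 cm out with the tool tilted, so I refitted it to within 0.35 mm before approaching the turntable. The contact angle I worked out beforehand was also about 2.5 degrees early, and I corrected for that after the first click.

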